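# Lay bent tubes in their V rests and read their codes

### The arm

A 6-joint arm with a two-finger parallel gripper is mounted at the origin on a cart in front of the work surface, level with it; the furniture and walls round the work are solid. World frame = base frame: x ahead of the robot, y to its left, z up, the work surface at z = 0. Lengths are in m, angles in rad, forces in N, time in s.
With the tool pointing down it reaches from about 0.3 to 0.875 m from the base axis. Payload 6.4 kg.
Tool frame: the origin (TCP) lies midway between the tips of the shut fingers; the grasp point (between the pads) lies 19 mm behind it; z points along the fingers, y is the line along which they close (so a half turn about z gives the same grasp; the last joint's range is limited). The gripper opens to 85 mm and grips with 20 to 120 N. Pads are 22 mm wide; open, the fingers measure 114 mm over their backs; the gripper's body (76 mm by 85 mm) begins 54 mm behind the grasp point. The pads swing forward as they close: fully open they stand 13 mm farther back than shut.
Start: joints at [0.936, 0.181, 1.607, -0, 1.354, -0.206], TCP at [0.239, 0.523, 0.231] pointing down, gripper open.
Joint ranges: [-2.99, 2.99], [-0.89, 2.07], [0.3, 2.58], [-1.14, 4.28], [0, 2.63], [-3.12, 3.12]. Speed limits (rad/s): [2.57, 2.57, 3.01, 3.14, 3.14, 3.14].

### API

Orientations are given as a unit quaternion [w, x, y, z].
In Python, from bench import sensors, vision, ctrl gives the robot as it stands.
- The arm moves only by the tool carry_out, never from a script. Its argument "deltas" is text: rows parted by semicolons, each of 7 numbers parted by spaces: the shift along the tool's x, y, z in mm, then the turn, a rotation vector about the tool's x, y, z in rad, then the closure, from 0 (fully open) to 1 (shut). In form: tx ty tz ax ay az claw; .... A call has 1 to 12 rows; each row is the pose to reach, as a shift and turn from the pose commanded when the call began, along the tool's axes at that moment; what a row does not reach only later rows make up. A row lasts 1/8 s, in which the tool goes at most 62.5 mm and 10.7 degrees, less where a joint would pass 70% of its speed; a pose out of reach is approached as far as the arm can. A call with a gripper value outside its range is refused whole. The fingers move at their own pace and stop on an object; the grip force is fixed at half the most. Time passes only in rows, so rows that repeat a pose let the fingers close. It gives the time, the measured TCP pose, the force, the opening and the grip force at its end, in the units of the state.
- sensors.get_obs(): the state, without advancing time (a new reading comes with each control period).
- vision.camera(name): name is "scene" or "top"; returns the picture (384x512x3 uint8, blue, green, red); there is no depth.
- vision.camera_model(name): a dict with "K" (3x3 intrinsics, pixels), "extrinsics" (4x4, takes a point from world to camera coordinates). Camera axes: x right, y down, z forward; pixel columns grow to the right and rows downward; lengths in m; the calibration is good to about 2 mm. A picture is of the moment at which its call begins. camera_model takes no time and is no camera call.
- ctrl.hand_in(): hands the job in; it is judged then, once.
The state is a dict: "time_s": time; "q": joint angles; "dq": joint speeds; "joint_efforts": joint torques, N m; "eef_pos": TCP position; "eef_rot": TCP orientation; "wrist_force": force on the tool from outside, world axes, zero at the start; "torque": the same for the moment, N m; "opening": opening from 0.0 (shut) to 1.0 (fully open); "grasp_force": force on a finger pad.
Only numpy, scipy, OpenCV 4.12 (cv2) and the standard library are available. Lean on these libraries where they do the work, as an engineer would, in place of code of your own. Each camera call takes 0.05 s, during which the arm holds its last target. There are 200 camera calls.

### The job

Two or three offset-bent tubes lie on the cork mat: turn and lay each one flat in the rest whose pair of notches matches its bend, centred, so that both ends lie down in the notches. When all are in, take the code reader from its stand and read the tubes from the narrowest bend to the widest: point its window straight at the striped paper band in the middle of the tube from about 10 cm away and keep it steady there for a good two seconds. Then put the reader back on its stand the way it lay and the tubes back flat on the mat, none on top of another; leave the bottle, the grooved steel block and the copper piece where they are.

Things in the scene. Friction and masses are not known exactly. Their poses are not given: they have to be found in the camera images.
- tube_narrow: Loose steel tube, 10 mm thick, flat Z bend, 101 mm long, leg axes 22 mm apart. Origin: its middle, on the underside; x along the legs, z up. Middle piece runs from (-18,-11) to (18,11) mm; 32 mm legs go on from there toward -x and +x. Same after a half turn about z. A striped paper code band is round the middle (origin). 80 g. May be absent.
- narrow_seat (a point): Where tube_narrow's origin lies when seated in its fixed rest, 54 mm above the bench; x along the notches, z up. Two 90 degree V notches, 18 mm long in x, 11 deep, 22 wide at the top, centred at (34,11) and (-34,-11) mm. Rest plate 100 x 50 x 8 mm on a 10 mm plywood board. Three rests stand about 80 mm apart in y, in any order.
- tube_medium: Loose steel tube, 10 mm thick, flat Z bend, 101 mm long, leg axes 36 mm apart. Origin: its middle, on the underside; x along the legs, z up. Middle piece runs from (-18,-18) to (18,18) mm; 32 mm legs go on from there toward -x and +x. Same after a half turn about z. A striped paper code band is round the middle (origin). 80 g. May be absent.
- medium_seat (a point): Where tube_medium's origin lies when seated in its fixed rest, 54 mm above the bench; x along the notches, z up. Two 90 degree V notches, 18 mm long in x, 11 deep, 22 wide at the top, centred at (34,18) and (-34,-18) mm. Rest plate 100 x 64 x 8 mm on a 10 mm plywood board. Three rests stand about 80 mm apart in y, in any order.
- tube_wide: Loose steel tube, 10 mm thick, flat Z bend, 101 mm long, leg axes 50 mm apart. Origin: its middle, on the underside; x along the legs, z up. Middle piece runs from (-18,-25) to (18,25) mm; 32 mm legs go on from there toward -x and +x. Same after a half turn about z. A striped paper code band is round the middle (origin). 80 g. May be absent.
- wide_seat (a point): Where tube_wide's origin lies when seated in its fixed rest, 54 mm above the bench; x along the notches, z up. Two 90 degree V notches, 18 mm long in x, 11 deep, 22 wide at the top, centred at (34,25) and (-34,-25) mm. Rest plate 100 x 78 x 8 mm on a 10 mm plywood board. Three rests stand about 80 mm apart in y, in any order.
- reader: Loose hand-held code reader, 120 g: grey bar handle 115 mm long (x -65 to 50), 30 wide (y), 26 high (z 0 to 26); black head at the +x end raked 45 degrees down, reaching x = 79, z = -17 mm. Origin: underside of the handle near its middle, z up on its stand. Grip the handle across y near x = -3 mm.
- reader_window (a point): Middle of the reader's glass window at the tip of the raked head, (68,0,-6) mm in the reader's frame. Its x axis is the line of sight out of the window, 45 degrees below the handle's x axis; it reads a band on this line 50 to 160 mm away.
- stand_saddle (a point): Where the reader's origin lies on its fixed stand, 50 mm above the bench; x: the way the reader points. Two cross bars, 10 mm thick in x, at x = -36 and 30 mm carry the handle between flared cheeks 14 mm high, about 36 mm apart at the bottom, 47 at the top. Room for fingers between the bars; foot plate 110 x 62 x 8 mm.
- mat: Fixed thin cork mat on the bench in front of the robot, 142 (x) x 380 (y) x 3 mm; the tubes start on it and go back onto it. Origin: centre of its underside; its top is 3 mm above the bench.
- dropper_bottle: Bystander: white plastic dropper bottle, 42 mm thick, 120 mm high; origin at the centre of its underside. Leave it alone.
- swage_block: Bystander: grey steel block with half-round channels, 42 x 86 x 42 mm; origin at the centre of the underside. Leave it alone.
- copper_disc: Bystander: small curved copper piece, 20 mm; origin at the centre of the underside. Leave it alone.

How it is judged:
On the way, in this order (a step that is already met when the one before it is completed fails the run):
1. every tube lies with both ends in the notches of its own rest, let go (horizontal distance between tube_narrow and narrow_seat below 0.013 m and z of tube_narrow in the frame of narrow_seat between -0.005 and 0.005 m and angle between each of tube_narrow, tube_medium, tube_wide's own z axis and vertical below 0.09 rad and angle between the x axis of tube_narrow and the x axis of narrow_seat, either way round below 0.12 rad and contact force between the fingers and tube_narrow below 0.2 N and horizontal distance between tube_medium and medium_seat below 0.013 m and z of tube_medium in the frame of medium_seat between -0.005 and 0.005 m and angle between the x axis of tube_medium and the x axis of medium_seat, either way round below 0.12 rad and contact force between the fingers and tube_medium below 0.2 N and horizontal distance between tube_wide and wide_seat below 0.013 m and z of tube_wide in the frame of wide_seat between -0.005 and 0.005 m and angle between the x axis of tube_wide and the x axis of wide_seat, either way round below 0.12 rad and contact force between the fingers and tube_wide below 0.2 N), for 0.4 s.
2. the reader is aimed at the code band of the narrow tube in its rest and held steady for two seconds (x of tube_narrow in the frame of reader_window between 0.05 and 0.16 m and y of tube_narrow in the frame of reader_window between -0.012 and 0.012 m and z of tube_narrow in the frame of reader_window between -0.012 and 0.012 m and horizontal distance between tube_narrow and narrow_seat below 0.013 m and z of tube_narrow in the frame of narrow_seat between -0.005 and 0.005 m and angle between tube_narrow's own z axis and vertical below 0.09 rad and angle between the x axis of tube_narrow and the x axis of narrow_seat, either way round below 0.12 rad), for 2 s.
3. the reader is aimed at the code band of the medium tube in its rest and held steady for two seconds (x of tube_medium in the frame of reader_window between 0.05 and 0.16 m and y of tube_medium in the frame of reader_window between -0.012 and 0.012 m and z of tube_medium in the frame of reader_window between -0.012 and 0.012 m and horizontal distance between tube_medium and medium_seat below 0.013 m and z of tube_medium in the frame of medium_seat between -0.005 and 0.005 m and angle between tube_medium's own z axis and vertical below 0.09 rad and angle between the x axis of tube_medium and the x axis of medium_seat, either way round below 0.12 rad), for 2 s.
4. the reader is aimed at the code band of the wide tube in its rest and held steady for two seconds (x of tube_wide in the frame of reader_window between 0.05 and 0.16 m and y of tube_wide in the frame of reader_window between -0.012 and 0.012 m and z of tube_wide in the frame of reader_window between -0.012 and 0.012 m and horizontal distance between tube_wide and wide_seat below 0.013 m and z of tube_wide in the frame of wide_seat between -0.005 and 0.005 m and angle between tube_wide's own z axis and vertical below 0.09 rad and angle between the x axis of tube_wide and the x axis of wide_seat, either way round below 0.12 rad), for 2 s.
At the end, for the whole second after the job is handed in: Each tube flat on the cork mat with its middle on the mat; reader on its stand as it lay, within 12 mm, level, in line; all at rest. Before: all tubes laid in their own rests (middle within 13 mm, level), then each band read 2 s, narrow to wide, within 12 mm of the sight line, 50-160 mm away (x of tube_narrow in the frame of mat between -0.068 and 0.068 m and y of tube_narrow in the frame of mat between -0.187 and 0.187 m and z of each of tube_narrow, tube_medium, tube_wide in the frame of mat below 0.008 m and angle between each of tube_narrow, tube_medium, tube_wide's own z axis and vertical below 0.1 rad and linear speed of each of tube_narrow, tube_medium, tube_wide, reader below 0.02 m/s and x of tube_medium in the frame of mat between -0.068 and 0.068 m and y of tube_medium in the frame of mat between -0.187 and 0.187 m and x of tube_wide in the frame of mat between -0.068 and 0.068 m and y of tube_wide in the frame of mat between -0.187 and 0.187 m and horizontal distance between reader and stand_saddle below 0.012 m and z of reader in the frame of stand_saddle between -0.006 and 0.006 m and angle between reader's own z axis and vertical below 0.12 rad and x of reader_window in the frame of stand_saddle above 0.03 m and angle between the x axis of reader and the x axis of stand_saddle, either way round below 0.15 rad); the robot touches nothing.
It fails at once if the dropper_bottle is moved more than 3 cm (distance of dropper_bottle from where it was at the start of the episode above 0.03 m).
It fails at once if the swage_block is moved more than 3 cm (distance of swage_block from where it was at the start of the episode above 0.03 m).
It fails at once if the copper_disc is moved more than 3 cm (distance of copper_disc from where it was at the start of the episode above 0.03 m).
Of tube_narrow, tube_medium, tube_wide only 2 to 3 are there at a start; the rules pass over those that are not, and their reading is None.
At some moment in a run one of tube_narrow, tube_medium, tube_wide may be knocked a few centimetres aside while the robot is not near it.
It also fails if it takes over 210 s, if anything falls off the work surface, if the arm or the gripper's body presses on something with over 40 N, if the wrist force passes 120 N, or if a joint passes its speed limit or range.

## Working session

There is one attempt and no reset: what is moved stays moved. The work goes in short steps, Python scripts to look and compute and a tool call to move; the robot and the scene stay as the last step left them, time stands still between calls to the robot, and variables do not carry over. Pictures are saved under pics/ and viewed, at most 14 in all, crops included, and the job is handed in when it is done.

Besides the shell and the picture viewer there is one more tool, called after "Emit:" by a JSON object that holds its "method" and its "body". carry_out: Moves the arm, as the interface text tells. Its arguments: {"type":"object","properties":{"deltas":{"type":"string"}},"required":["deltas"]}

```bash
mkdir -p pics; ls; python3 - <<'E'
from bench import sensors, vision
import cv2,numpy as np
np.set_printoptions(precision=4,suppress=True)
for n in("scene","top"):
    cv2.imwrite(f"pics/{n}0.png",cv2.resize(vision.camera(n),(768,576),interpolation=cv2.INTER_CUBIC))
    cv2.imwrite(f"raw_{n}.png",vision.camera(n))
    m=vision.camera_model(n);print(n,np.array(m["K"]),np.array(m["extrinsics"]))
print(sensors.get_obs())
E
```

```text
pics
scene [[415.6825   0.     251.4705]
 [  0.     415.6825 197.5183]
 [  0.       0.       1.    ]] [[ 0.5992 -0.8006  0.0043 -0.1211]
 [-0.6229 -0.4695 -0.6258  0.4684]
 [ 0.503   0.3723 -0.78    0.7713]
 [ 0.      0.      0.      1.    ]]
top [[355.8178   0.     259.764 ]
 [  0.     355.8178 196.2034]
 [  0.       0.       1.    ]] [[-0.0269 -0.9996  0.0063  0.2357]
 [-0.9899  0.0257 -0.1396  0.5494]
 [ 0.1393 -0.01   -0.9902  0.8349]
 [ 0.      0.      0.      1.    ]]
{'time_s': 0.2, 'q': array([ 0.9357,  0.1813,  1.6076, -0.    ,  1.3538, -0.2063]), 'dq': array([ 0.0006, -0.0027, -0.0027,  0.0005, -0.    , -0.002 ]), 'joint_efforts': array([  0.0003, -44.4785, -35.131 ,  -0.0002,   0.0066,   0.    ]), 'eef_pos': array([0.2389, 0.5227, 0.2307]), 'eef_rot': array([-0.0002,  0.2128,  0.9771, -0.0005]), 'wrist_force': array([0.8644, 0.1907, 0.0764]), 'torque': array([-0.0662,  0.0384,  0.0217]), 'grasp_force': 0.0, 'opening': 0.9978858089800658}
```

View pics/scene0.png

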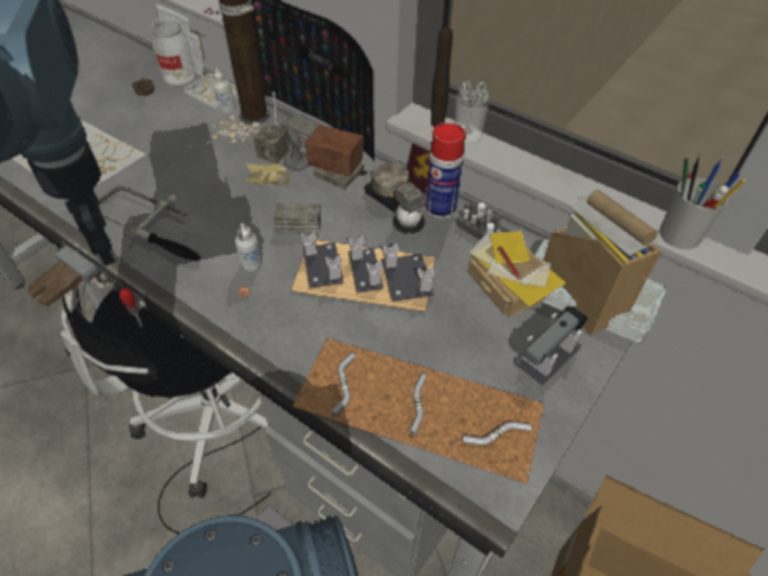

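View pics/top0.png

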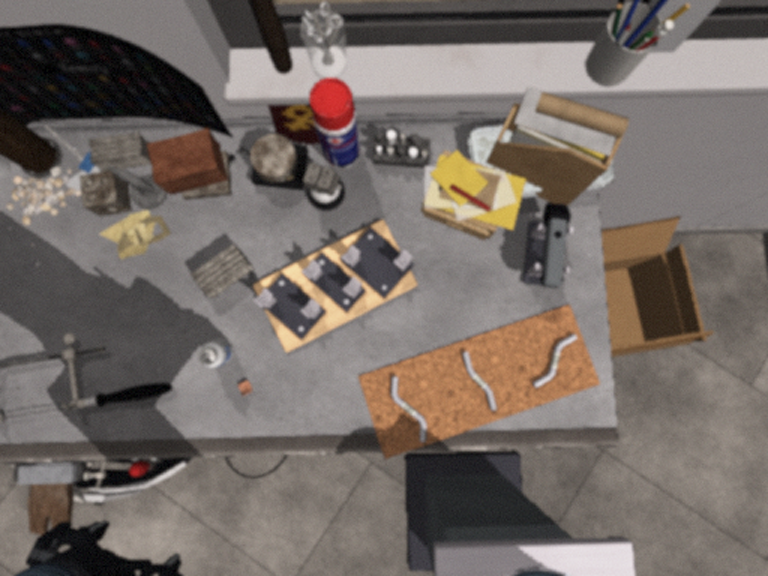

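The overview shows three tubes on the mat (top view at about (408,408), (480,380) and (555,362)). Three dark rests sit on the plywood board near (335,285), the reader lies on its stand near (547,245), the bottle is at (213,355), the copper piece at (245,386) and the swage block at (220,268). Next I'll look at enlarged crops.

```bash
python3 - <<'E'
import cv2
t=cv2.imread("raw_top.png");s=cv2.imread("raw_scene.png")
cv2.imwrite("pics/t1.png",cv2.resize(t[140:240,160:290],None,fx=6,fy=6,interpolation=cv2.INTER_CUBIC))
cv2.imwrite("pics/s1.png",cv2.resize(s[150:210,190:295],None,fx=7,fy=7,interpolation=cv2.INTER_CUBIC))
a=cv2.resize(t[130:200,340:390],None,fx=8,fy=8,interpolation=cv2.INTER_CUBIC)
b=cv2.resize(s[195:265,340:390],None,fx=8,fy=8,interpolation=cv2.INTER_CUBIC)
cv2.imwrite("pics/r1.png",cv2.hconcat([a,b])[:, :800])
E
```

```text
(no output)
```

View pics/t1.png

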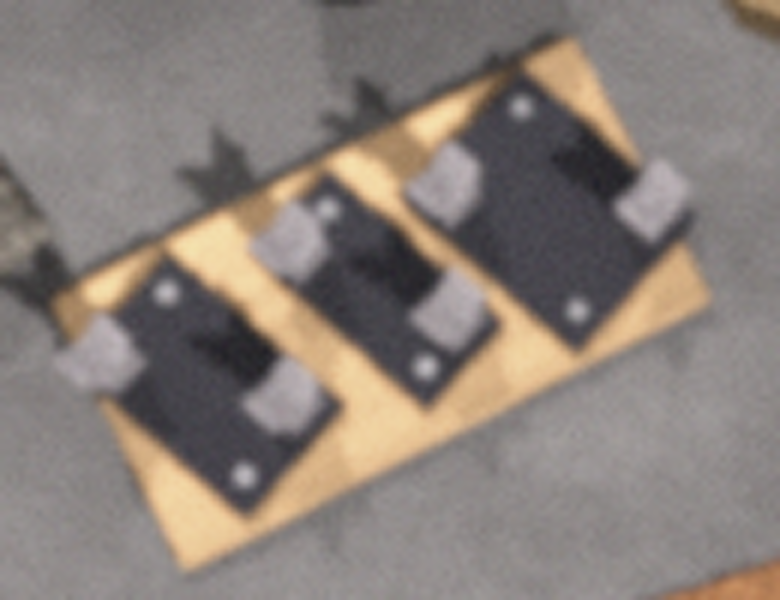

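View pics/s1.png

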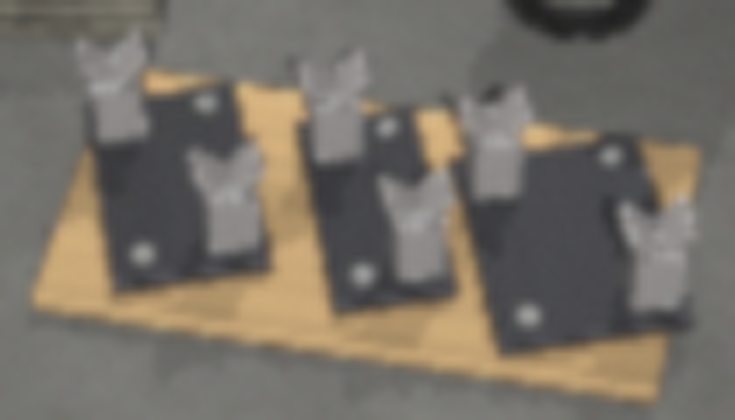

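View pics/r1.png

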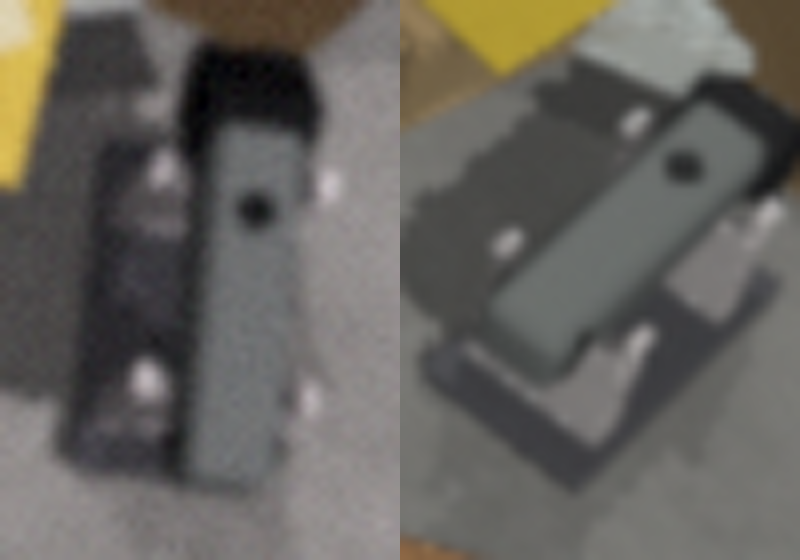

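The rests from left to right in the top view are medium, narrow and wide. The post pairs (crop ×6) are (95,355)/(290,395), (290,242)/(452,312) and (447,185)/(655,200). The stand's four cheek tips show in both views (top crop (160,168), (328,185), (147,380), (310,402)), with the button at (255,210) and (685,165).

```bash
cat > h.py <<'E'
import cv2,numpy as np
from bench import sensors,vision
from scipy.spatial.transform import Rotation as R
np.set_printoptions(precision=4,suppress=True)
M={n:vision.camera_model(n) for n in("scene","top")}
def P(n): return np.array(M[n]["K"])@np.array(M[n]["extrinsics"])[:3]
def plane(n,uv,z):
    E=np.array(M[n]["extrinsics"]);uv=np.atleast_2d(uv).astype(float)
    d=np.c_[uv,np.ones(len(uv))]@np.linalg.inv(np.array(M[n]["K"])).T@E[:3,:3]
    c=-E[:3,:3].T@E[:3,3]
    return (c+d*((z-c[2])/d[:,2])[:,None])
def tri(ut,us):
    X=cv2.triangulatePoints(P("top"),P("scene"),np.array(ut,float).reshape(-1,2).T,np.array(us,float).reshape(-1,2).T)
    return (X[:3]/X[3]).T
def model(w):   # points of Z bend, x y in mm
    a=w/2;s=np.linspace(0,1,400)
    mid=np.c_[-18+36*s,-a+2*a*s];L=np.hypot(36,w)
    k=int(400*32.5/L);t=np.linspace(0,32.5,k)
    return np.r_[mid,np.c_[18+t,a+0*t],np.c_[-18-t,-a+0*t]]
TY={}
for nm,w in(("narrow",22),("medium",36),("wide",50)):
    C=np.cov(model(w).T);l,v=np.linalg.eigh(C);TY[nm]=(np.arctan2(v[1,1],v[0,1])%np.pi,np.sqrt(l))
def tubes(im,cam="top",z=0.008,box=(195,310,235,405)):
    hsv=cv2.cvtColor(im,cv2.COLOR_BGR2HSV);m=np.zeros(im.shape[:2],np.uint8)
    r0,r1,c0,c1=box
    mat=cv2.inRange(hsv,(4,100,60),(18,255,255));
    cn=max(cv2.findContours(cv2.morphologyEx(mat,cv2.MORPH_CLOSE,np.ones((9,9))),0,1)[0],key=cv2.contourArea)
    reg=np.zeros_like(m);cv2.fillPoly(reg,[cv2.convexHull(cn)],255);reg=cv2.erode(reg,np.ones((5,5)))
    m=cv2.inRange(hsv,(0,0,95),(180,90,255))&reg
    n,lab,st,_=cv2.connectedComponentsWithStats(m)
    out=[]
    for i in range(1,n):
        if st[i,4]<60: continue
        ys,xs=np.nonzero(lab==i);p=plane(cam,np.c_[xs,ys],z)[:,:2]
        l,v=np.linalg.eigh(np.cov(p.T));sd=1000*np.sqrt(l)
        nm=min(TY,key=lambda k:abs(TY[k][1][0]-np.sqrt(max(sd[0]**2-3,0))))
        th=(np.arctan2(v[1,1],v[0,1])-TY[nm][0])%np.pi
        out.append((nm,p.mean(0),th,sd,st[i,4]))
    return out,cv2.boxPoints(cv2.minAreaRect(cn))
E
python3 - <<'E'
from h import *
t=cv2.imread("raw_top.png");s=cv2.imread("raw_scene.png")
print({k:v for k,v in TY.items()})
for cam,im in(("top",t),("scene",s)):
    o,b=tubes(im,cam)
    print(cam)
    for x in o:print(*x)
    print("mat",plane(cam,b,.003)[:,:2].tolist())
# screws: bright blobs on dark plate
def blob(im,c,r=4):
    g=cv2.cvtColor(im,cv2.COLOR_BGR2GRAY).astype(float);x,y=map(int,np.round(c));w=g[y-r:y+r+1,x-r:x+r+1]
    w=np.clip(w-np.percentile(w,70),0,None);Y,X=np.mgrid[y-r:y+r+1,x-r:x+r+1]
    return [(w*X).sum()/w.sum(),(w*Y).sum()/w.sum()]
T=lambda p:np.array(p)/6.+[160-.42,140-.42]
S=lambda p:np.array(p)/7.+[190-.43,150-.43]
scr={"medium":([(167,292),(244,474)],[(206,102),(143,252)]),"narrow":([(328,208),(425,366)],[(388,126),(362,273)]),"wide":([(520,106),(577,310)],[(610,155),(528,314)])}
post={"medium":[(97,355),(292,396)],"narrow":[(290,242),(452,312)],"wide":[(447,185),(655,200)]}
pk={"medium":[[(80,45),(140,37)],[(196,155),(260,150)]],"narrow":[[(303,65),(362,57)],[(385,180),(448,175)]],"wide":[[(463,102),(525,97)],[(623,207),(690,207)]]}
W=dict(narrow=22,medium=36,wide=50)
for k in scr:
    a=T(scr[k][0]);b=S(scr[k][1])
    X=tri(a,b);p=plane("top",T(post[k]),.0575)[:,:2];c=p.mean(0);d=p[1]-p[0]
    th=np.arctan2(d[1],d[0])-np.arctan2(W[k],68)
    q=np.array([plane("scene",S(np.mean(z,0)),.062)[0,:2] for z in pk[k]])
    Z=tri(T(post[k]),S([np.mean(z,0)+[1,12] for z in pk[k]]))
    print(k,"screws",X.tolist(),"mid",X.mean(0),"\n posts",c,"len",np.linalg.norm(d),"exp",np.hypot(68,W[k])/1e3,"th",th,"scenepeaks",q.mean(0),"tri",Z)
O=lambda p,o:np.array(p)/8.+o-.44
X=tri(O([(160,168),(328,185),(147,380),(310,402),(255,210)],[340,130]),O([(235,122),(370,210),(110,240),(240,335),(285,165)],[340,195]))
print("tips",X,"mid",X[:4].mean(0));d=X[0]+X[1]-X[2]-X[3];print("yaw",np.arctan2(d[1],d[0]),np.linalg.norm(d)/2)
E
```

```text
{'narrow': (np.float64(0.3082605694329552), array([ 2.8778, 29.8261])), 'medium': (np.float64(0.4908375386170545), array([ 4.3762, 31.0819])), 'wide': (np.float64(0.6533123503404492), array([ 5.5052, 33.0548]))}
top
wide [ 0.4418 -0.0505] 1.8724603184909214 [ 5.8762 32.4491] 260
medium [0.4119 0.0767] 0.023838785965454523 [ 4.6294 30.9411] 236
wide [0.3717 0.1967] 3.0592765090332312 [ 6.5461 33.4485] 278
mat [[0.4244214223144453, 0.28048054596607863], [0.5374272094781555, -0.08724431913020467], [0.39745747110858587, -0.1238628348508263], [0.289718914088461, 0.23703923840581595]]
scene
wide [0.3741 0.1972] 3.080221224262942 [ 6.4012 32.257 ] 215
medium [0.4107 0.0759] 0.019575906479848637 [ 4.4399 31.9715] 213
wide [ 0.4419 -0.0506] 1.8738424295060994 [ 5.8256 33.1047] 276
mat [[0.2801289158003813, 0.23106710072291567], [0.41704490440842096, 0.29939687694452954], [0.5388958912975026, -0.09327635794201819], [0.40199777163716915, -0.1251779601203479]]
medium screws [[0.582575531572326, 0.4015806610061866, 0.020981613566450924], [0.5056001682754339, 0.3699699943412877, 0.0203732090623037
[... 405 characters left out ...]
7121261315765764 exp 0.07147027354082254 th -2.3204671807490516 scenepeaks [0.5868 0.3173] tri [[0.5946 0.3438 0.0643]
 [0.5645 0.2796 0.0657]]
wide screws [[0.6587577650461972, 0.25241634958557874, 0.02051889920786384], [0.5708069322814263, 0.2304095490867824, 0.02084089724165611]] mid [0.6148 0.2414 0.0207] 
 posts [0.6131 0.2399] len 0.08410781100342297 exp 0.08440379138403677 th -2.303745869998191 scenepeaks [0.6192 0.2445] tri [[0.6163 0.2808 0.0641]
 [0.6075 0.1981 0.0656]]
tips [[ 0.6588 -0.0254  0.062 ]
 [ 0.6511 -0.0748  0.0648]
 [ 0.5927 -0.0162  0.0651]
 [ 0.5843 -0.0639  0.0665]
 [ 0.6408 -0.0479  0.0773]] mid [ 0.6217 -0.0451  0.0646]
yaw -0.15050886328962743 0.06725643364528863
```

Cross-checks agree: plate tops are at about 20 mm, post tips about 64 mm, cheek tips 64.6 mm, and rest spacing 80 mm. The tubes' cross-variances rank middle < right < left, so they should be narrow, medium and wide. I'll confirm that from the leg spacing and work out the first move.

```bash
cat > go.py <<'E'
from h import *
import sys
# args: x,y,z,psi[,pitch] ... world TCP targets (m, rad); prints tool-frame deltas
o=sensors.get_obs();q=o["eef_rot"];R0=R.from_quat([q[1],q[2],q[3],q[0]])
print(o["time_s"],o["eef_pos"],"psi",np.arctan2(*R0.as_matrix()[1::-1,0]),"q",o["q"],"F",o["wrist_force"],"open",o["opening"],o["grasp_force"])
for a in sys.argv[1:]:
    v=[float(k) for k in a.split(",")]
    x=np.array([np.cos(v[3]),np.sin(v[3]),0]);z=np.array([0,0,-1.]);T=R.from_matrix(np.c_[x,np.cross(z,x),z])
    print((1000*R0.inv().apply(np.array(v[:3])-o["eef_pos"])).round(1),(R0.inv()*T).as_rotvec().round(3))
E
python3 - <<'E'
from h import *
t=cv2.imread("raw_top.png");hsv=cv2.cvtColor(t,cv2.COLOR_BGR2HSV)
m=cv2.inRange(hsv,(0,0,95),(180,90,255))
for c,pca in(((.4418,-.0505),2.5258),((.4113,.0763),.5126),((.373,.197),.579)):
    ys,xs=np.nonzero(m);p=(plane("top",np.c_[xs,ys],.008)[:,:2]-c)*1000
    p=p[np.hypot(*p.T)<60]
    for k in TY:
        th=pca-TY[k][0];r=p@np.array([[np.cos(th),-np.sin(th)],[np.sin(th),np.cos(th)]])
        f=[r[(s*r[:,0]>24)] for s in(1,-1)]
        print(k,"slopes",[round(np.polyfit(a[:,0],a[:,1],1)[0],2) for a in f],"gap",round(f[0][:,1].mean()-f[1][:,1].mean(),1), "x",r[:,0].min().round(),r[:,0].max().round())
    print()
E
python3 go.py .4418,-.0505,.15,2.82 .4418,-.0505,.005,2.82
```

```text
narrow slopes [np.float64(-0.23), np.float64(-0.7)] gap 19.1 x -58.0 54.0
medium slopes [np.float64(0.02), np.float64(-0.69)] gap 32.3 x -59.0 52.0
wide slopes [np.float64(0.15), np.float64(-0.69)] gap 44.5 x -60.0 49.0

narrow slopes [np.float64(0.01), np.float64(0.03)] gap 22.8 x -51.0 53.0
medium slopes [np.float64(0.18), np.float64(0.2)] gap 36.5 x -48.0 50.0
wide slopes [np.float64(0.32), np.float64(0.3)] gap 48.7 x -44.0 46.0

narrow slopes [np.float64(-0.28), np.float64(-0.29)] gap 23.4 x -60.0 56.0
medium slopes [np.float64(-0.14), np.float64(-0.18)] gap 37.4 x -58.0 53.0
wide slopes [np.float64(0.01), np.float64(-0.08)] gap 49.4 x -54.0 50.0

0.2 [0.2389 0.5227 0.2307] psi 2.7127945413839605 q [ 0.9357  0.1813  1.6076 -0.      1.3538 -0.2063] F [0.8644 0.1907 0.0764] open 0.9978858089800658 0.0
[-422.9 -436.8   81.1] [-0.001 -0.    -0.107]
[-422.9 -436.7  226.1] [-0.001 -0.    -0.107]
```

Identities confirmed: the leg slopes come out zero for right = medium, middle = narrow and left = wide. I'll move above the medium tube.

Emit:
{"method": "carry_out", "body": {"deltas": "-423 -437 81 0 0 -0.107 0.6;-423 -437 81 0 0 -0.107 0.6;-423 -437 81 0 0 -0.107 0.6;-423 -437 81 0 0 -0.107 0.6;-423 -437 81 0 0 -0.107 0.6;-423 -437 81 0 0 -0.107 0.6;-423 -437 81 0 0 -0.107 0.6;-423 -437 81 0 0 -0.107 0.6;-423 -437 81 0 0 -0.107 0.6;-423 -437 81 0 0 -0.107 0.6;-423 -437 81 0 0 -0.107 0.6;-423 -437 81 0 0 -0.107 0.6"}}

```text
time_s: 1.7
eef_pos: [0.4415, -0.0499, 0.15]
eef_rot: [-0.001, 0.161, 0.987, 0.0]
wrist_force: [-0.5, 1.4, 0.5]
opening: 0.4
grasp_force: 0.0
```

```bash
python3 go.py .4418,-.0505,.06,2.82 .4418,-.0505,.005,2.82
```

```text
1.7 [ 0.4415 -0.0499  0.15  ] psi 2.8191049493715674 q [-0.3811 -0.0218  2.0005  0.0004  1.1641 -1.6295] F [-0.5433  1.4192  0.5482] open 0.4000421718357053 0.0
[-0.6 -0.5 90. ] [ 0.    -0.001 -0.001]
[ -0.6  -0.6 145. ] [ 0.    -0.001 -0.001]
```

Emit:
{"method": "carry_out", "body": {"deltas": "0 0 60 0 0 0 0.6;0 0 110 0 0 0 0.6;0 0 135 0 0 0 0.6;0 0 145 0 0 0 0.6;0 0 145 0 0 0 0.6;0 0 145 0 0 0 1;0 0 145 0 0 0 1;0 0 145 0 0 0 1;0 0 145 0 0 0 1;0 0 145 0 0 0 1;0 0 125 0 0 0 1;0 0 80 0 0 0 1"}}

```text
time_s: 3.2
eef_pos: [0.4407, -0.0499, 0.0703]
eef_rot: [-0.002, 0.16, 0.987, 0.0]
wrist_force: [1.2, -1.1, -0.9]
opening: 0.075
grasp_force: 58.9
```

```bash
python3 go.py .5433,.3847,.15,1.622 .5433,.3847,.057,1.622; python3 - <<'E'
from h import *
cv2.imwrite("pics/m1.png",cv2.resize(cv2.hconcat([vision.camera("scene")[180:330,190:390],vision.camera("top")[150:300,230:430]]),None,fx=2,fy=2))
E
```

```text
3.2 [ 0.4407 -0.0499  0.0703] psi 2.8194581440821382 q [-0.3816  0.1161  2.0506  0.      0.9784 -1.6303] F [ 1.1816 -1.1307 -0.8929] open 0.07544823928190522 58.94014835357666
[ 40.5 444.7 -79.5] [-0.002 -0.003  1.197]
[ 40.2 444.7  13.5] [-0.002 -0.003  1.197]
```

View pics/m1.png

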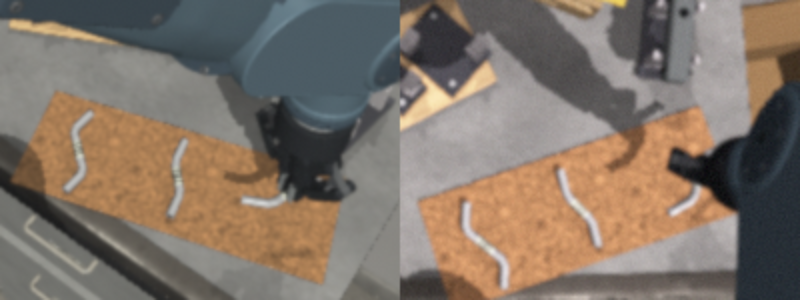

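The medium tube is held: the scene crop shows it in the fingers at (270,200), level. Carrying it to its rest.

Emit:
{"method": "carry_out", "body": {"deltas": "0 0 -40 0 0 0 1;40 445 -80 0 0 1.197 1;40 445 -80 0 0 1.197 1;40 445 -80 0 0 1.197 1;40 445 -80 0 0 1.197 1;40 445 -80 0 0 1.197 1;40 445 -80 0 0 1.197 1;40 445 -80 0 0 1.197 1;40 445 -80 0 0 1.197 1;40 445 -80 0 0 1.197 1;40 445 -80 0 0 1.197 1;40 445 -80 0 0 1.197 1"}}

```text
time_s: 4.8
eef_pos: [0.5447, 0.3831, 0.15]
eef_rot: [-0.0, 0.689, 0.725, -0.001]
wrist_force: [-0.2, 1.1, -1.9]
opening: 0.08
grasp_force: 59.0
```

```bash
python3 go.py .5433,.3847,.09,1.622 .5433,.3847,.057,1.622; python3 - <<'E'
from h import *
cv2.imwrite("pics/m2.png",cv2.resize(cv2.hconcat([vision.camera("scene")[110:230,160:310],vision.camera("top")[130:250,140:290]]),None,fx=2.6,fy=2.6))
E
```

```text
4.8 [0.5447 0.3831 0.15  ] psi 1.621575456666416 q [ 0.4352  0.4532  1.4278 -0.0003  1.2615  0.3845] F [-0.2379  1.1084 -1.8869] open 0.0803917316858331 58.99610102176666
[ 1.7 -1.2 60. ] [-0.001  0.001 -0.   ]
[ 1.8 -1.2 93. ] [-0.001  0.001 -0.   ]
```

View pics/m2.png

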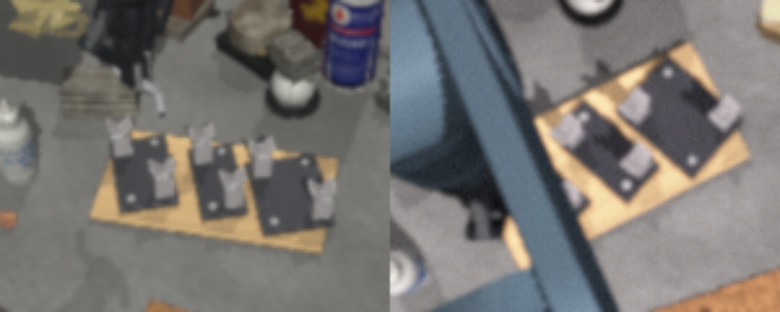

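The tube is above the left (medium) rest. Lowering, releasing and rising.

Emit:
{"method": "carry_out", "body": {"deltas": "2 -1 50 0 0 0 1;2 -1 75 0 0 0 1;2 -1 86 0 0 0 1;2 -1 92 0 0 0 1;2 -1 93 0 0 0 1;2 -1 93 0 0 0 0.7;2 -1 93 0 0 0 0.65;2 -1 93 0 0 0 0.65;2 -1 93 0 0 0 0.65;2 -1 60 0 0 0 0.6;2 -1 0 0 0 0 0.6;2 -1 -20 0 0 0 0.6"}}

```text
time_s: 6.4
eef_pos: [0.5459, 0.3875, 0.1752]
eef_rot: [0.001, 0.688, 0.725, 0.003]
wrist_force: [0.5, -0.1, 0.1]
opening: 0.395
grasp_force: 0.0
```

```bash
python3 go.py .4113,.0763,.17,.753  .4113,.0763,.12,.753; python3 - <<'E'
from h import *
im=vision.camera("scene")
cv2.imwrite("pics/m3.png",cv2.resize(im[130:230,180:300],None,fx=5,fy=5,interpolation=cv2.INTER_CUBIC))
for x in tubes(im,"scene")[0]:print(*x)
E
```

```text
6.4 [0.5459 0.3875 0.1752] psi 1.6229284344830093 q [0.4404 0.4301 1.4063 0.     1.298  0.3883] F [ 0.4807 -0.0671  0.1031] open 0.3954153690504121 0.0
[-303.8 -150.7    3.4] [ 0.005 -0.005  0.87 ]
[-303.9 -151.    53.4] [ 0.005 -0.005  0.87 ]
wide [0.372 0.196] 3.0713038535307224 [ 6.368  33.3685] 225
medium [0.411  0.0759] 0.016087074173433802 [ 4.4307 32.084 ] 214
```

View pics/m3.png

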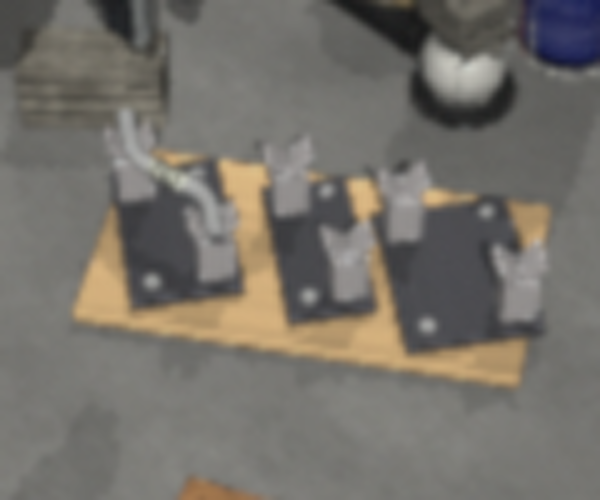

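The medium tube lies in both notches (scene crop (125,115) to (215,225)), and the others haven't moved. Next is the narrow one.

Emit:
{"method": "carry_out", "body": {"deltas": "-304 -151 3 0 0 0.87 0.6;-304 -151 3 0 0 0.87 0.6;-304 -151 3 0 0 0.87 0.6;-304 -151 3 0 0 0.87 0.6;-304 -151 3 0 0 0.87 0.6;-304 -151 3 0 0 0.87 0.6;-304 -151 3 0 0 0.87 0.6;-304 -151 50 0 0 0.87 0.6;-304 -151 100 0 0 0.87 0.6;-304 -151 100 0 0 0.87 0.6"}}

```text
time_s: 7.7
eef_pos: [0.4049, 0.0762, 0.0667]
eef_rot: [-0.002, 0.93, 0.368, -0.004]
wrist_force: [-0.6, -0.2, -0.1]
opening: 0.399
grasp_force: 0.0
```

```bash
python3 go.py .4113,.0763,.005,.75
```

```text
7.7 [0.4049 0.0762 0.0667] psi 0.7536755499716549 q [-0.1041  0.0587  2.1233  0.0004  0.9696  0.7128] F [-0.6035 -0.1859 -0.0894] open 0.3991527453566586 0.0
[ 5.1  4.8 61.6] [-0.008  0.006  0.004]
```

Emit:
{"method": "carry_out", "body": {"deltas": "5 5 25 -0.008 0.006 0 0.6;5 5 48 -0.008 0.006 0 0.6;5 5 61 -0.008 0.006 0 0.6;5 5 61 -0.008 0.006 0 0.6;5 5 61 -0.008 0.006 0 1;5 5 61 -0.008 0.006 0 1;5 5 61 -0.008 0.006 0 1;5 5 61 -0.008 0.006 0 1;5 5 61 -0.008 0.006 0 1;5 5 40 -0.008 0.006 0 1;5 5 -20 -0.008 0.006 0 1;5 5 -20 -0.008 0.006 0 1"}}

```text
time_s: 9.2
eef_pos: [0.4201, 0.0744, 0.0953]
eef_rot: [0.005, 0.93, 0.368, 0.009]
wrist_force: [-0.4, -0.6, 0.0]
opening: 0.001
grasp_force: 0.0
```

```bash
python3 go.py .5817,.3135,.15,1.386
```

```text
9.2 [0.4201 0.0744 0.0953] psi 0.7529764483874873 q [-0.104   0.0131  2.0967 -0.0008  1.0108  0.7143] F [-0.426  -0.608   0.0267] open 0.0009419478354624171 0.0
[282.1 -63.2 -52. ] [ 0.02  -0.008 -0.633]
```

The grasp missed because the base pose hadn't settled when I took the correction. I'll settle first, then look again.

Emit:
{"method": "carry_out", "body": {"deltas": "0 0 0 0 0 0 0.6;0 0 0 0 0 0 0.6;0 0 0 0 0 0 0.6;0 0 0 0 0 0 0.6"}}

```text
time_s: 9.7
eef_pos: [0.4153, 0.0748, 0.0895]
eef_rot: [0.002, 0.93, 0.368, 0.003]
wrist_force: [0.9, 0.7, -0.2]
opening: 0.4
grasp_force: 0.0
```

```bash
python3 go.py .4113,.0763,.06,.75; python3 - <<'E'
from h import *
im=vision.camera("scene")
cv2.imwrite("pics/n1.png",cv2.resize(im[210:320,200:370],None,fx=4,fy=4,interpolation=cv2.INTER_CUBIC))
for n in("scene","top"):
  for x in tubes(vision.camera(n),n)[0]:print(n,*x)
E
```

```text
9.7 [0.4153 0.0748 0.0895] psi 0.7527776664546852 q [-0.1042  0.0223  2.1017 -0.0008  1.0094  0.7143] F [ 0.9408  0.7231 -0.2437] open 0.3998262320897434 0.0
[-2.  -4.  29.5] [ 0.007 -0.005  0.003]
scene wide [0.3694 0.1948] 3.052687245173637 [ 6.489 34.82 ] 237
scene medium [0.4157 0.073 ] 0.004987455726563006 [ 4.5198 31.358 ] 215
top wide [0.4302 0.0033] 1.4205040031286487 [16.5654 25.1672] 628
top narrow [0.4391 0.0876] 0.034729860222606046 [ 4.0139 15.3924] 118
top wide [0.37   0.1957] 3.0507752451366588 [ 6.5187 34.5268] 291
```

View pics/n1.png

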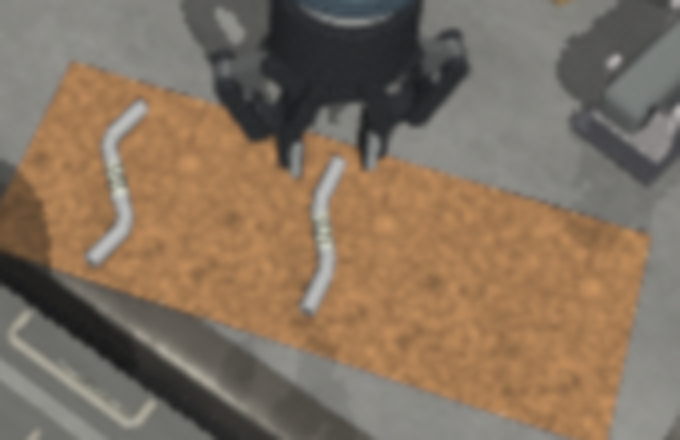

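The fingers were 4 mm too high and slipped; the narrow tube shifted slightly to (0.416, 0.073), yaw about 0.19. The arm has settled now, so I'll retry.

Emit:
{"method": "carry_out", "body": {"deltas": "-1 1 40 0 0 0.01 0.6;-1 1 70 0 0 0.01 0.6;-1 1 82 0 0 0.01 0.6;-1 1 85 0 0 0.01 0.6;-1 1 85 0 0 0.01 0.6;-1 1 85 0 0 0.01 0.6"}}

```text
time_s: 10.6
eef_pos: [0.4176, 0.0731, 0.0062]
eef_rot: [0.003, 0.932, 0.363, 0.005]
wrist_force: [0.5, 0.1, 0.8]
opening: 0.4
grasp_force: 0.0
```

Emit:
{"method": "carry_out", "body": {"deltas": "0 0 0 0 0 0 1;0 0 0 0 0 0 1;0 0 0 0 0 0 1;0 0 0 0 0 0 1;0 0 0 0 0 0 1;0 0 -30 0 0 0 1;0 0 -80 0 0 0 1;0 0 -120 0 0 0 1;0 0 -145 0 0 0 1;0 0 -145 0 0 0 1;0 0 -145 0 0 0 1;0 0 -145 0 0 0 1"}}

```text
time_s: 12.1
eef_pos: [0.4141, 0.0735, 0.1488]
eef_rot: [0.002, 0.932, 0.363, 0.003]
wrist_force: [-0.7, -0.0, -0.3]
opening: 0.077
grasp_force: 58.9
```

```bash
python3 go.py .5817,.3135,.15,1.386
```

```text
12.1 [0.4141 0.0735 0.1488] psi 0.7427074302529897 q [-0.1077 -0.0844  2.0626 -0.0007  1.1564  0.7207] F [-0.6758 -0.0041 -0.2505] open 0.07657898371377618 58.93439590930939
[285.8 -63.5  -0.4] [ 0.007 -0.002 -0.643]
```

Held. Carry to the narrow rest.

Emit:
{"method": "carry_out", "body": {"deltas": "286 -63 0 0.007 -0.002 -0.643 1;286 -63 0 0.007 -0.002 -0.643 1;286 -63 0 0.007 -0.002 -0.643 1;286 -63 0 0.007 -0.002 -0.643 1;286 -63 0 0.007 -0.002 -0.643 1;286 -63 0 0.007 -0.002 -0.643 1;286 -63 0 0.007 -0.002 -0.643 1;286 -63 0 0.007 -0.002 -0.643 1;286 -63 0 0.007 -0.002 -0.643 1;286 -63 0 0.007 -0.002 -0.643 1"}}

```text
time_s: 13.35
eef_pos: [0.5833, 0.3127, 0.152]
eef_rot: [0.001, 0.77, 0.639, 0.001]
wrist_force: [-0.3, -0.6, -1.0]
opening: 0.078
grasp_force: 59.0
```

```bash
python3 go.py .5817,.3135,.057,1.386
```

```text
13.35 [0.5833 0.3127 0.152 ] psi 1.3851281568970895 q [ 0.3137  0.4402  1.4419 -0.0011  1.2564  0.4998] F [-0.3349 -0.5667 -1.0143] open 0.07822253740682182 58.97105813026428
[ 0.4 -2.  95. ] [ 0.003 -0.001 -0.001]
```

Emit:
{"method": "carry_out", "body": {"deltas": "0 -1 50 0 0 0 1;0 -1 75 0 0 0 1;0 -1 87 0 0 0 1;0 -1 93 0 0 0 1;0 -1 93 0 0 0 1;0 -1 93 0 0 0 0.7;0 -1 93 0 0 0 0.65;0 -1 93 0 0 0 0.65;0 -1 65 0 0 0 0.6;0 -1 10 0 0 0 0.6;0 -1 -20 0 0 0 0.6;0 -1 -20 0 0 0 0.6"}}

```text
time_s: 14.85
eef_pos: [0.5844, 0.3142, 0.1755]
eef_rot: [0.002, 0.769, 0.639, 0.004]
wrist_force: [-0.1, 1.1, -1.0]
opening: 0.403
grasp_force: 0.0
```

Emit:
{"method": "carry_out", "body": {"deltas": "0 0 0 0 0 0 0.6;0 0 0 0 0 0 0.6"}}

```text
time_s: 15.1
eef_pos: [0.5811, 0.3131, 0.1695]
eef_rot: [0.0, 0.769, 0.639, -0.0]
wrist_force: [0.2, 0.3, 0.2]
opening: 0.398
grasp_force: 0.0
```

```bash
python3 go.py .3697,.1952,.11,.88; python3 - <<'E'
from h import *
im=vision.camera("scene")
cv2.imwrite("pics/n2.png",cv2.resize(im[130:310,180:300],None,fx=3.3,fy=3.3,interpolation=cv2.INTER_CUBIC))
for n in("scene",):
  for x in tubes(im,n)[0]:print(n,*x)
for x in tubes(vision.camera("top"),"top")[0]:print(n,*x)
E
```

```text
15.1 [0.5811 0.3131 0.1695] psi 1.3858228542643525 q [ 0.3153  0.4213  1.4307 -0.0011  1.2902  0.5005] F [0.2108 0.335  0.1604] open 0.39783406675791083 0.0
[-154.7 -186.1   59.7] [0.    0.001 0.506]
scene wide [0.3694 0.1948] 3.0513120062404258 [ 6.5459 34.7882] 237
```

View pics/n2.png

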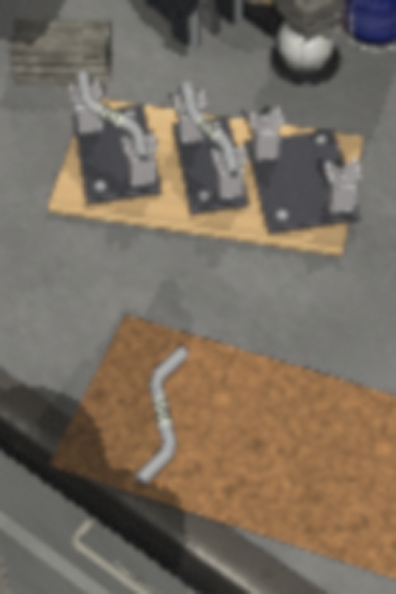

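Narrow is seated too (crop (185,90) to (235,165)). Next is the wide tube.

Emit:
{"method": "carry_out", "body": {"deltas": "-154 -186 60 0 0 0.515 0.6;-154 -186 60 0 0 0.515 0.6;-154 -186 60 0 0 0.515 0.6;-154 -186 60 0 0 0.515 0.6;-154 -186 60 0 0 0.515 0.6;-154 -186 110 0 0 0.515 0.6;-154 -186 140 0 0 0.515 0.6;-154 -186 140 0 0 0.515 0.6;-154 -186 140 0 0 0.515 0.6;-154 -186 140 0 0 0.515 0.6;-154 -186 140 0 0 0.515 0.6"}}

```text
time_s: 16.58
eef_pos: [0.3725, 0.1965, 0.032]
eef_rot: [0.001, 0.907, 0.422, 0.002]
wrist_force: [-0.1, 0.9, 0.2]
opening: 0.398
grasp_force: 0.0
```

```bash
python3 go.py .3705,.1955,.005,.867
```

```text
16.575 [0.3725 0.1965 0.032 ] psi 0.8709228890422499 q [ 0.2026  0.1454  2.1233 -0.0009  0.8679  0.9031] F [-0.1412  0.9372  0.1865] open 0.3978919827456142 0.0
[-2.2 -0.9 27. ] [ 0.004 -0.004  0.004]
```

Emit:
{"method": "carry_out", "body": {"deltas": "0 0 15 0 0 0 0.6;0 0 25 0 0 0 0.6;0 0 25 0 0 0 0.6;0 0 25 0 0 0 0.6;0 0 25 0 0 0 1;0 0 25 0 0 0 1;0 0 25 0 0 0 1;0 0 25 0 0 0 1;0 0 25 0 0 0 1;0 0 -20 0 0 0 1;0 0 -75 0 0 0 1;0 0 -120 0 0 0 1"}}

```text
time_s: 18.08
eef_pos: [0.3712, 0.1963, 0.1529]
eef_rot: [0.001, 0.907, 0.422, 0.002]
wrist_force: [-0.3, 0.3, -0.9]
opening: 0.082
grasp_force: 58.9
```

Emit:
{"method": "carry_out", "body": {"deltas": "0 0 0 0 0 0 1;0 0 0 0 0 0 1;0 0 0 0 0 0 1;0 0 0 0 0 0 1"}}

```text
time_s: 18.58
eef_pos: [0.3702, 0.1961, 0.1496]
eef_rot: [0.0, 0.907, 0.422, -0.0]
wrist_force: [-0.0, 0.0, -1.5]
opening: 0.08
grasp_force: 58.9
```

```bash
python3 go.py .614,.2407,.15,1.784
```

```text
18.575 [0.3702 0.1961 0.1496] psi 0.8707130891390011 q [ 0.2026 -0.0844  2.0608 -0.0008  1.1653  0.903 ] F [-0.0006  0.0063 -1.4782] open 0.07959378015333544 58.94643545150757
[191.2 157.7  -0.4] [ 0.     0.001 -0.913]
```

Emit:
{"method": "carry_out", "body": {"deltas": "191 158 0 0 0 -0.913 1;191 158 0 0 0 -0.913 1;191 158 0 0 0 -0.913 1;191 158 0 0 0 -0.913 1;191 158 0 0 0 -0.913 1;191 158 0 0 0 -0.913 1;191 158 0 0 0 -0.913 1;191 158 0 0 0 -0.913 1;191 158 0 0 0 -0.913 1;191 158 0 0 0 -0.913 1;191 158 0 0 0 -0.913 1"}}

```text
time_s: 19.95
eef_pos: [0.615, 0.2406, 0.1519]
eef_rot: [0.001, 0.628, 0.778, 0.001]
wrist_force: [-0.6, -0.1, -2.1]
opening: 0.075
grasp_force: 59.1
```

Emit:
{"method": "carry_out", "body": {"deltas": "0 0 50 0 0 0 1;0 0 75 0 0 0 1;0 0 87 0 0 0 1;0 0 93 0 0 0 1;0 0 93 0 0 0 1;0 0 93 0 0 0 0.7;0 0 93 0 0 0 0.65;0 0 93 0 0 0 0.65;0 0 65 0 0 0 0.6;0 0 10 0 0 0 0.6;0 0 -20 0 0 0 0.6;0 0 -20 0 0 0 0.6"}}

```text
time_s: 21.45
eef_pos: [0.6172, 0.241, 0.1755]
eef_rot: [0.003, 0.628, 0.778, 0.004]
wrist_force: [-0.2, 0.4, -0.8]
opening: 0.396
grasp_force: 0.0
```

Emit:
{"method": "carry_out", "body": {"deltas": "0 0 0 0 0 0 0;0 0 0 0 0 0 0;0 0 0 0 0 0 0"}}

```text
time_s: 21.82
eef_pos: [0.6142, 0.2404, 0.17]
eef_rot: [0.0, 0.628, 0.778, -0.0]
wrist_force: [0.4, 0.4, 0.7]
opening: 0.995
grasp_force: 0.0
```

```bash
python3 go.py .6217,-.0451,.17,-.15; python3 - <<'E'
from h import *
im=vision.camera("scene");t=vision.camera("top")
cv2.imwrite("raw_s2.png",im)
cv2.imwrite("pics/w2.png",cv2.resize(im[140:230,180:300],None,fx=5,fy=5,interpolation=cv2.INTER_CUBIC))
E
```

```text
21.825 [0.6142 0.2404 0.17  ] psi 1.7837095706655441 q [ 0.1938  0.419   1.4326 -0.0007  1.2896 -0.0189] F [0.4302 0.4036 0.7069] open 0.994969116719199 0.0
[-280.6  -53.     0.2] [0.001 0.    1.934]
```

View pics/w2.png

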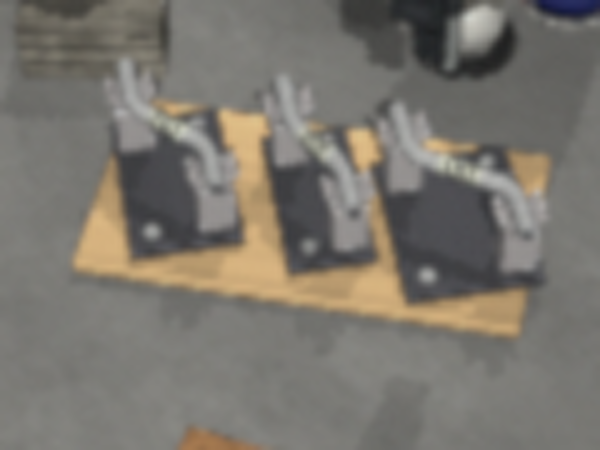

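All three tubes lie in their notches (bands at crop (170,125), (318,148) and (460,168)). Moving over the reader.

Emit:
{"method": "carry_out", "body": {"deltas": "-280 -53 0 0 0 1.934 0;-280 -53 0 0 0 1.934 0;-280 -53 0 0 0 1.934 0;-280 -53 0 0 0 1.934 0;-280 -53 0 0 0 1.934 0;-280 -53 0 0 0 1.934 0;-280 -53 0 0 0 1.934 0;-280 -53 0 0 0 1.934 0;-280 -53 0 0 0 1.934 0;-280 -53 0 0 0 1.934 0;-280 -53 0 0 0 1.934 0;-280 -53 0 0 0 1.934 0"}}

```text
time_s: 23.42
eef_pos: [0.6223, -0.0443, 0.1715]
eef_rot: [-0.0, 0.997, -0.075, 0.001]
wrist_force: [-0.1, 0.1, 0.1]
opening: 1.002
grasp_force: 0.0
```

Emit:
{"method": "carry_out", "body": {"deltas": "0 0 0 0 0 0 0;0 0 0 0 0 0 0;0 0 0 0 0 0 0"}}

```text
time_s: 23.8
eef_pos: [0.6224, -0.0443, 0.1717]
eef_rot: [-0.0, 0.997, -0.075, 0.001]
wrist_force: [0.3, 0.8, 0.0]
opening: 1.0
grasp_force: 0.0
```

```bash
python3 go.py .6217,-.0451,.046,-.15; python3 - <<'E'
from h import *
p=np.array([(170,125),(318,148),(460,168)])/5+[180-.4,140-.4]
print("bands med,nar,wide",plane("scene",p,.062))
im=vision.camera("scene")
cv2.imwrite("pics/r2.png",cv2.resize(cv2.hconcat([im[180:280,310:410],vision.camera("top")[115:215,315:415]]),None,fx=4,fy=4,interpolation=cv2.INTER_CUBIC))
E
```

```text
23.8 [ 0.6224 -0.0443  0.1717] psi -0.1498388758567935 q [-0.2613  0.341   1.5342  0.0007  1.2635  1.4591] F [0.2502 0.7867 0.0473] open 0.9995809585852445 0.0
[ -0.9   0.9 125.7] [-0.    -0.003  0.   ]
bands med,nar,wide [[0.5438 0.3858 0.062 ]
 [0.5792 0.3106 0.062 ]
 [0.6137 0.2405 0.062 ]]
```

View pics/r2.png

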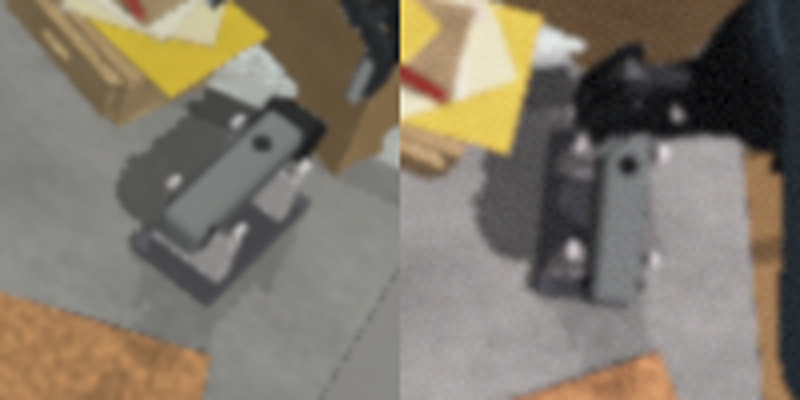

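The reader is undisturbed on its stand, and the bands agree with the seats within 3 mm. Descend and grip.

Emit:
{"method": "carry_out", "body": {"deltas": "-1 1 50 0 0 0 0;-1 1 90 0 0 0 0;-1 1 115 0 0 0 0;-1 1 125 0 0 0 0;-1 1 125 0 0 0 0;-1 1 125 0 0 0 0;-1 1 125 0 0 0 1;-1 1 125 0 0 0 1;-1 1 125 0 0 0 1;-1 1 125 0 0 0 1;-1 1 125 0 0 0 1"}}

```text
time_s: 25.28
eef_pos: [0.622, -0.0453, 0.0472]
eef_rot: [0.0, 0.997, -0.075, 0.002]
wrist_force: [-1.1, 0.6, 4.8]
opening: 0.341
grasp_force: 60.4
```

Emit:
{"method": "carry_out", "body": {"deltas": "0 0 0 0 0 0 1;0 0 -5 0 0 0 1;0 0 -15 0 0 0 1;0 0 -35 0 0 0 1;0 0 -65 0 0 0 1;0 0 -100 0 0 0 1;0 0 -125 0 0 0 1;0 0 -125 0 0 0 1;0 0 -125 0 0 0 1;0 0 -125 0 0 0 1"}}

```text
time_s: 26.52
eef_pos: [0.6202, -0.0449, 0.17]
eef_rot: [-0.0, 0.997, -0.075, 0.0]
wrist_force: [-0.3, 0.2, -1.4]
opening: 0.347
grasp_force: 59.8
```

```bash
python3 go.py; python3 - <<'E'
from h import *
cv2.imwrite("raw_s3.png",vision.camera("scene"));cv2.imwrite("raw_t3.png",vision.camera("top"))
E
```

```text
26.525 [ 0.6202 -0.0449  0.17  ] psi -0.15025609531883516 q [-0.2631  0.3402  1.5389  0.0007  1.2626  1.4577] F [-0.2881  0.2008 -1.3789] open 0.3473836448635857 59.81835901737213
```

The reader is held. Aim at narrow (same heading of 0.5 rad for all three).

```bash
python3 go.py .4564,.2444,.17,.5 .4564,.2444,.129,.5
```

```text
26.625 [ 0.6205 -0.0449  0.1703] psi -0.150221798150355 q [-0.2631  0.3402  1.5383  0.0007  1.2626  1.4577] F [-0.4158  0.2974 -2.794 ] open 0.33968225102240557 59.81877028942108
[-205.5 -261.5    0.3] [-0.    -0.001 -0.65 ]
[-205.5 -261.5   41.3] [-0.    -0.001 -0.65 ]
```

Emit:
{"method": "carry_out", "body": {"deltas": "-50 -64 0 0 0 -0.16 1;-95 -120 0 0 0 -0.3 1;-135 -172 0 0 0 -0.44 1;-170 -216 0 0 0 -0.56 1;-205 -261 10 0 0 -0.65 1;-205 -261 30 0 0 -0.65 1;-205 -261 41 0 0 -0.65 1;-205 -261 41 0 0 -0.65 1;-205 -261 41 0 0 -0.65 1;-205 -261 41 0 0 -0.65 1;-205 -261 41 0 0 -0.65 1;-205 -261 41 0 0 -0.65 1"}}

```text
time_s: 28.12
eef_pos: [0.4579, 0.2434, 0.1304]
eef_rot: [0.0, 0.969, 0.247, 0.002]
wrist_force: [0.4, 0.2, -1.0]
opening: 0.341
grasp_force: 59.9
```

```bash
python3 go.py .4564,.2444,.129,.5; python3 - <<'E'
from h import *
s=vision.camera("scene");t=vision.camera("top")
cv2.imwrite("raw_s4.png",s);cv2.imwrite("raw_t4.png",t)
cv2.imwrite("pics/a1.png",cv2.resize(cv2.hconcat([s[100:250,170:300],t[130:280,150:280]]),None,fx=3,fy=3,interpolation=cv2.INTER_CUBIC))
E
```

```text
28.125 [0.4579 0.2434 0.1304] psi 0.49937206504601495 q [ 0.26    0.1711  1.8383 -0.001   1.1291  1.3318] F [ 0.357   0.1617 -1.0211] open 0.34066421329578034 59.92263615131378
[-0.9 -1.6  1.4] [ 0.002 -0.003 -0.001]
```

View pics/a1.png

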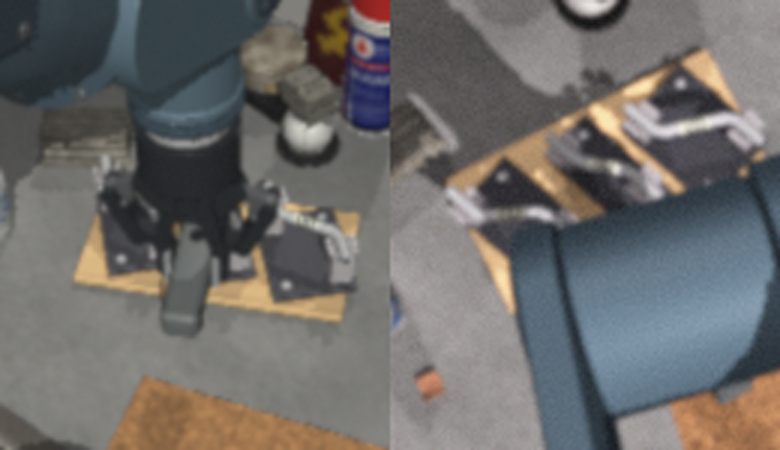

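The reader is held level-looking, with the handle's rear end at crop (182,305) to (182,332). I'll check its pitch by projecting where that end should be, which also passes some hold time.

```bash
python3 - <<'E'
from h import *
h=np.array([.8776,.4794,0]);n=np.array([-.4794,.8776,0]);T=np.array([.4579,.2434,.1304])
for z in(.0295,.0035):
  for y in(-.015,.015):
    X=T+h*-.062+n*y+[0,0,z];u=P("scene")@np.r_[X,1];print(z,y,((u[:2]/u[2])-[170,100])*3)
E
```

```text
0.0295 -0.015 [197.5044 317.2747]
0.0295 0.015 [157.8308 312.6445]
0.0035 -0.015 [198.3602 338.146 ]
0.0035 0.015 [159.5306 333.5583]
```

Emit:
{"method": "carry_out", "body": {"deltas": "0 0 0 0 0 0 1;0 0 0 0 0 0 1;0 0 0 0 0 0 1;0 0 0 0 0 0 1;0 0 0 0 0 0 1;0 0 0 0 0 0 1;0 0 0 0 0 0 1;0 0 0 0 0 0 1;0 0 0 0 0 0 1;0 0 0 0 0 0 1;0 0 0 0 0 0 1;0 0 0 0 0 0 1"}}

```text
time_s: 29.72
eef_pos: [0.4577, 0.2436, 0.1302]
eef_rot: [0.0, 0.969, 0.247, 0.001]
wrist_force: [-0.1, -0.6, -0.4]
opening: 0.339
grasp_force: 59.9
```

```bash
python3 - <<'E'
from h import *
s=cv2.imread("raw_s4.png");g=cv2.cvtColor(s,cv2.COLOR_BGR2GRAY)
print(g[172:216,226:236:2].T)
h=np.array([.8776,.4794,0]);T=np.array([.4578,.2435,.1303])
for x,z in((-.062,.0295),(-.062,.0035),(-.03,.0295)):
    u=P("scene")@np.r_[T+h*x+[0,0,z],1];print(u[:2]/u[2])
E
```

```text
[[ 41  42  42  42  44  43  40  38  38  41  51  79 103 107 106 110 120 124
  119 102  94  94  91  89  87  87  87  89  91  92  93  97 109 120 112  98
   91  91  90  99 123 131 131 130]
 [ 41  48  71  91  98  94  80  63  46  44  51  57  61  72  82  88  92  95
  100 103 102  95  93  93  94  95  95  95  95  95  95  96 109 121 116 103
   95  91  90  98 121 130 131 130]
 [ 41  44  58  74  85  93  96  96  94  95 100 104 106 106 108 109 110 110
  112 111 108  99  94  94  94  95  94  94  94  95  94  97 104 119 123 108
   96  92  90  97 115 124 126 126]
 [ 42  49  73  97 104 101  99 101 108 110 111 111 111 113 112 113 113 114
  115 114 110 100  95  95  94  94  95  95  94  95  95  96 102 120 129 114
   98  92  90  92 103 117 123 123]
 [ 43  46  67  93  83  59  48  57  87 108 113 114 115 115 116 116 116 116
  115 111 101  96  95  94  94  95  95  94  94  94  93  92  94 103 111 102
   91  86  84  88  99 118 125 128]]
[229.1521 205.0198]
[229.5797 211.9828]
[231.6093 194.046 ]
```

Emit:
{"method": "carry_out", "body": {"deltas": "0 0 0 0 0 0 1;0 0 0 0 0 0 1;0 0 0 0 0 0 1;0 0 0 0 0 0 1;0 0 0 0 0 0 1;0 0 0 0 0 0 1;0 0 0 0 0 0 1;0 0 0 0 0 0 1;0 0 0 0 0 0 1;0 0 0 0 0 0 1"}}

```text
time_s: 30.98
eef_pos: [0.4577, 0.2436, 0.1302]
eef_rot: [0.0, 0.969, 0.247, 0.001]
wrist_force: [0.8, -0.2, -1.5]
opening: 0.335
grasp_force: 59.9
```

The handle edges sit at rows 205.5 and 211.7 against 205.0 and 212.0 expected, so it's level. Narrow was held for over 2.8 s. Next is medium.

Emit:
{"method": "carry_out", "body": {"deltas": "1 -30 0 0 0 0 1;1 -60 0 0 0 0 1;1 -78 0 0 0 0 1;1 -83 0 0 0 0 1;1 -83 0 0 0 0 1;1 -83 0 0 0 0 1;1 -83 0 0 0 0 1;1 -83 0 0 0 0 1;1 -83 0 0 0 0 1;1 -83 0 0 0 0 1;1 -83 0 0 0 0 1;1 -83 0 0 0 0 1"}}

```text
time_s: 32.48
eef_pos: [0.4188, 0.317, 0.1301]
eef_rot: [0.0, 0.969, 0.247, 0.001]
wrist_force: [0.9, -0.3, -1.2]
opening: 0.341
grasp_force: 59.9
```

Emit:
{"method": "carry_out", "body": {"deltas": "0 0 0 0 0 0 1;0 0 0 0 0 0 1;0 0 0 0 0 0 1;0 0 0 0 0 0 1;0 0 0 0 0 0 1;0 0 0 0 0 0 1;0 0 0 0 0 0 1;0 0 0 0 0 0 1;0 0 0 0 0 0 1;0 0 0 0 0 0 1;0 0 0 0 0 0 1;0 0 0 0 0 0 1"}}

```text
time_s: 33.98
eef_pos: [0.4188, 0.3169, 0.13]
eef_rot: [0.0, 0.969, 0.247, 0.001]
wrist_force: [0.3, 0.7, -1.3]
opening: 0.334
grasp_force: 59.9
```

Emit:
{"method": "carry_out", "body": {"deltas": "0 0 0 0 0 0 1;0 0 0 0 0 0 1;0 0 0 0 0 0 1;0 0 0 0 0 0 1;0 0 0 0 0 0 1;0 0 0 0 0 0 1;0 0 0 0 0 0 1;0 0 0 0 0 0 1;0 0 0 0 0 0 1"}}

```text
time_s: 35.1
eef_pos: [0.4188, 0.3169, 0.1301]
eef_rot: [0.0, 0.969, 0.247, 0.001]
wrist_force: [0.1, -0.2, -1.9]
opening: 0.346
grasp_force: 59.9
```

```bash
python3 go.py .4189,.3169,.1293,.5 .4894,.1726,.1293,.5
```

```text
35.1 [0.4188 0.3169 0.1301] psi 0.4998187109195496 q [ 0.4224  0.186   1.8215 -0.0014  1.1315  1.494 ] F [ 0.0901 -0.1757 -1.9434] open 0.34569339354253487 59.91085767745972
[0.1 0.1 0.8] [ 0.002 -0.003 -0.   ]
[ -7.2 160.5   1. ] [ 0.002 -0.003 -0.   ]
```

Emit:
{"method": "carry_out", "body": {"deltas": "-3 50 0 0 0 0 1;-5 105 0 0 0 0 1;-7 145 0 0 0 0 1;-7 160 0 0 0 0 1;-7 160 0 0 0 0 1;-7 160 0 0 0 0 1;-7 160 0 0 0 0 1;-7 160 0 0 0 0 1;-7 160 0 0 0 0 1;-7 160 0 0 0 0 1;-7 160 0 0 0 0 1;-7 160 0 0 0 0 1"}}

```text
time_s: 36.6
eef_pos: [0.4893, 0.1731, 0.1303]
eef_rot: [0.0, 0.969, 0.247, 0.001]
wrist_force: [-0.4, -0.4, -2.0]
opening: 0.343
grasp_force: 60.1
```

Emit:
{"method": "carry_out", "body": {"deltas": "0 0 0 0 0 0 1;0 0 0 0 0 0 1;0 0 0 0 0 0 1;0 0 0 0 0 0 1;0 0 0 0 0 0 1;0 0 0 0 0 0 1;0 0 0 0 0 0 1;0 0 0 0 0 0 1;0 0 0 0 0 0 1;0 0 0 0 0 0 1;0 0 0 0 0 0 1;0 0 0 0 0 0 1"}}

```text
time_s: 38.1
eef_pos: [0.4893, 0.1731, 0.1303]
eef_rot: [0.0, 0.969, 0.247, 0.001]
wrist_force: [-0.1, 0.5, -1.2]
opening: 0.345
grasp_force: 60.1
```

Emit:
{"method": "carry_out", "body": {"deltas": "0 0 0 0 0 0 1;0 0 0 0 0 0 1;0 0 0 0 0 0 1;0 0 0 0 0 0 1;0 0 0 0 0 0 1;0 0 0 0 0 0 1;0 0 0 0 0 0 1;0 0 0 0 0 0 1;0 0 0 0 0 0 1"}}

```text
time_s: 39.22
eef_pos: [0.4893, 0.1732, 0.1303]
eef_rot: [0.0, 0.969, 0.247, 0.001]
wrist_force: [0.5, -0.2, -1.5]
opening: 0.34
grasp_force: 60.1
```

```bash
python3 go.py .6217,-.0451,.171,-.15; python3 - <<'E'
from h import *
s=vision.camera("scene");a=cv2.imread("raw_s2.png");t=vision.camera("top");b=cv2.imread("raw_t4.png");cv2.imwrite("raw_s5.png",s);cv2.imwrite("raw_t5.png",t)
# compare image patches at each tube: scene vs seated reference, top vs earlier
for k,c in dict(med=(.5433,.3847),nar=(.5817,.3135),wide=(.614,.2407)).items():
  for n,i,r in(("scene",s,a),("top",t,b)):
    u=P(n)@[*c,.059,1];x,y=(u[:2]/u[2]).astype(int)
    d=cv2.absdiff(i,r)[y-9:y+10,x-9:x+10].mean();print(k,n,round(d,1))
E
```

```text
39.225 [0.4893 0.1732 0.1303] psi 0.49983410356870467 q [ 0.1115  0.1724  1.8371 -0.0005  1.1293  1.1827] F [ 0.5067 -0.1633 -1.5063] open 0.33966847155909075 60.07136106491089
[ 11.7 255.1 -40.3] [ 0.001 -0.003  0.65 ]
med scene 5.1
med top 27.6
nar scene 50.5
nar top 16.9
wide scene 69.3
wide top 30.8
```

```bash
python3 - <<'E'
import cv2
s=cv2.imread("raw_s5.png");t=cv2.imread("raw_t5.png")
cv2.imwrite("pics/a2.png",cv2.resize(cv2.hconcat([s[120:250,180:310],t[130:260,150:280]]),None,fx=3,fy=3,interpolation=cv2.INTER_CUBIC))
E
```

```text
(no output)
```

View pics/a2.png

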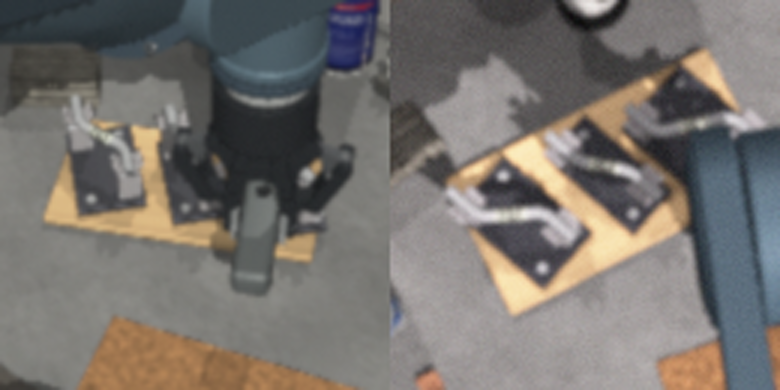

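All tubes are still seated in both views. I'll return the reader.

Emit:
{"method": "carry_out", "body": {"deltas": "0 20 -25 0 0 0.05 1;2 60 -40 0 0 0.2 1;4 110 -40 0 0 0.35 1;7 160 -40 0 0 0.5 1;10 210 -40 0 0 0.6 1;10.5 254.5 -40 0.001 -0.003 0.65 1;10.5 254.5 -40 0.001 -0.003 0.65 1;10.5 254.5 -40 0.001 -0.003 0.65 1;10.5 254.5 -40 0.001 -0.003 0.65 1;10.5 254.5 -40 0.001 -0.003 0.65 1;10.5 254.5 -40 0.001 -0.003 0.65 1;10.5 254.5 -40 0.001 -0.003 0.65 1"}}

```text
time_s: 40.83
eef_pos: [0.6204, -0.0448, 0.1708]
eef_rot: [-0.0, 0.997, -0.075, -0.0]
wrist_force: [0.0, 0.6, -2.0]
opening: 0.341
grasp_force: 60.1
```

```bash
python3 go.py .6208,-.045,.0475,-.15
```

```text
40.825 [ 0.6204 -0.0448  0.1708] psi -0.14965390685790997 q [-0.2628  0.3398  1.5377  0.0002  1.2642  1.4575] F [ 0.0272  0.6151 -1.9922] open 0.3410176522971112 60.0846004486084
[  0.5   0.1 123.3] [-0.  0.  0.]
```

Emit:
{"method": "carry_out", "body": {"deltas": "1 0 40 0 0 0 1;1 0 75 0 0 0 1;1 0 95 0 0 0 1;1 0 108 0 0 0 1;1 0 116 0 0 0 1;1 0 121 0 0 0 1;1 0 123 0 0 0 1;1 0 123 0 0 0 1;1 0 123 0 0 0 1;1 0 123 0 0 0 1"}}

```text
time_s: 42.08
eef_pos: [0.6215, -0.0453, 0.048]
eef_rot: [-0.0, 0.997, -0.075, 0.0]
wrist_force: [1.0, 0.1, -1.6]
opening: 0.342
grasp_force: 60.2
```

Emit:
{"method": "carry_out", "body": {"deltas": "0 0 0 0 0 0 0.5;0 0 0 0 0 0 0;0 0 0 0 0 0 0;0 0 0 0 0 0 0;0 0 0 0 0 0 0;0 0 -25 0 0 0 0;0 0 -70 0 0 0 0;0 0 -125 0 0 0 0;0 0 -125 0 0 0 0;0 0 -125 0 0 0 0;0 0 -125 0 0 0 0;0 0 -125 0 0 0 0"}}

```text
time_s: 43.58
eef_pos: [0.6205, -0.0451, 0.1711]
eef_rot: [-0.0, 0.997, -0.075, -0.001]
wrist_force: [-0.4, -0.3, 0.4]
opening: 1.0
grasp_force: 0.0
```

```bash
python3 go.py .614,.2407,.17,1.784; python3 - <<'E'
from h import *
s=vision.camera("scene");a=cv2.imread("raw_scene.png")
A=a[190:270,335:395];r=cv2.matchTemplate(s[180:280,325:405],A[8:-8,8:-8],cv2.TM_CCOEFF_NORMED);print(cv2.minMaxLoc(r),"expect loc 18,18", cv2.absdiff(s,a)[195:255,340:390].mean())
E
```

```text
43.575 [ 0.6205 -0.0451  0.1711] psi -0.15022753752451337 q [-0.2632  0.3419  1.5344  0.0003  1.2683  1.4577] F [-0.4177 -0.2798  0.4017] open 1.0004391560912393 0.0
[ -49.2 -281.6    1.4] [-0.003  0.001 -1.934]
(-0.14697468280792236, 0.999021589756012, (34, 26), (18, 18)) expect loc 18,18 14.68811111111111
```

The reader is back exactly as it lay (correlation 0.999 at zero offset). Now the tubes go back: wide first.

Emit:
{"method": "carry_out", "body": {"deltas": "-49 -282 1 -0.003 0.001 -1.934 0.6;-49 -282 1 -0.003 0.001 -1.934 0.6;-49 -282 1 -0.003 0.001 -1.934 0.6;-49 -282 1 -0.003 0.001 -1.934 0.6;-49 -282 1 -0.003 0.001 -1.934 0.6;-49 -282 1 -0.003 0.001 -1.934 0.6;-49 -282 1 -0.003 0.001 -1.934 0.6;-49 -282 1 -0.003 0.001 -1.934 0.6;-49 -282 1 -0.003 0.001 -1.934 0.6;-49 -282 1 -0.003 0.001 -1.934 0.6;-49 -282 1 -0.003 0.001 -1.934 0.6;-49 -282 1 -0.003 0.001 -1.934 0.6"}}

```text
time_s: 45.12
eef_pos: [0.6149, 0.2407, 0.1711]
eef_rot: [0.001, 0.628, 0.778, 0.0]
wrist_force: [-0.7, 0.1, 0.1]
opening: 0.405
grasp_force: 0.0
```

Emit:
{"method": "carry_out", "body": {"deltas": "0 0 0 0 0 0 0.6;0 0 0 0 0 0 0.6;0 0 0 0 0 0 0.6"}}

```text
time_s: 45.5
eef_pos: [0.6151, 0.2408, 0.1717]
eef_rot: [0.001, 0.628, 0.778, 0.0]
wrist_force: [-0.4, 0.4, 0.9]
opening: 0.398
grasp_force: 0.0
```

```bash
python3 go.py .614,.2407,.056,1.784; python3 - <<'E'
from h import *
s=vision.camera("scene");a=cv2.imread("raw_s2.png")
for k,c in dict(med=(.5433,.3847),nar=(.5817,.3135),wide=(.614,.2407)).items():
    u=P("scene")@[*c,.059,1];x,y=(u[:2]/u[2]).astype(int);print(k,round(cv2.absdiff(s,a)[y-9:y+10,x-9:x+10].mean(),1))
E
```

```text
45.5 [0.6151 0.2408 0.1717] psi 1.783430900723155 q [ 0.1945  0.4184  1.4299 -0.0013  1.2913 -0.0178] F [-0.396   0.3849  0.9156] open 0.3978475763636855 0.0
[  0.3  -1.3 115.7] [ 0.002  0.001 -0.001]
med 0.5
nar 0.5
wide 0.5
```

Emit:
{"method": "carry_out", "body": {"deltas": "0 -1 55 0 0 0 0.6;0 -1 95 0 0 0 0.6;0 -1 115 0 0 0 0.6;0 -1 115 0 0 0 0.6;0 -1 115 0 0 0 0.6;0 -1 115 0 0 0 1;0 -1 115 0 0 0 1;0 -1 115 0 0 0 1;0 -1 115 0 0 0 1;0 -1 105 0 0 0 1;0 -1 60 0 0 0 1;0 -1 0 0 0 0 1"}}

```text
time_s: 47.05
eef_pos: [0.6129, 0.2402, 0.1717]
eef_rot: [0.0, 0.628, 0.778, -0.001]
wrist_force: [0.7, 0.0, 0.1]
opening: 0.076
grasp_force: 58.8
```

Emit:
{"method": "carry_out", "body": {"deltas": "0 0 0 0 0 0 1;0 0 0 0 0 0 1;0 0 0 0 0 0 1;0 0 0 0 0 0 1"}}

```text
time_s: 47.55
eef_pos: [0.6132, 0.2404, 0.17]
eef_rot: [0.0, 0.628, 0.778, -0.001]
wrist_force: [-0.3, 0.9, -1.6]
opening: 0.077
grasp_force: 58.8
```

```bash
python3 go.py .4418,-.0505,.06,1.784 .4418,-.0505,.006,1.784
```

```text
47.55 [0.6132 0.2404 0.17  ] psi 1.783774644636336 q [ 0.1944  0.418   1.4342 -0.0013  1.2904 -0.0182] F [-0.2828  0.9352 -1.608 ] open 0.07722582354617973 58.8014280796051
[-247.9 -228.9  110.5] [-0.001  0.001 -0.   ]
[-247.9 -228.9  164.5] [-0.001  0.001 -0.   ]
```

Emit:
{"method": "carry_out", "body": {"deltas": "-248 -229 0 0 0 0 1;-248 -229 0 0 0 0 1;-248 -229 0 0 0 0 1;-248 -229 0 0 0 0 1;-248 -229 0 0 0 0 1;-248 -229 50 0 0 0 1;-248 -229 100 0 0 0 1;-248 -229 130 0 0 0 1;-248 -229 130 0 0 0 1;-248 -229 130 0 0 0 1;-248 -229 130 0 0 0 1"}}

```text
time_s: 48.92
eef_pos: [0.4444, -0.0506, 0.0431]
eef_rot: [0.003, 0.628, 0.778, 0.001]
wrist_force: [0.1, -0.1, -1.7]
opening: 0.075
grasp_force: 58.9
```

Emit:
{"method": "carry_out", "body": {"deltas": "0 0 15 0 0 0 1;0 0 26 0 0 0 1;0 0 33 0 0 0 1;0 0 34 0 0 0 1;0 0 34 0 0 0 1;0 0 34 0 0 0 0.7;0 0 34 0 0 0 0.6;0 0 34 0 0 0 0.6;0 0 0 0 0 0 0.6;0 0 -60 0 0 0 0.6;0 0 -120 0 0 0 0.6;0 0 -130 0 0 0 0.6"}}

```text
time_s: 50.42
eef_pos: [0.4456, -0.0512, 0.1762]
eef_rot: [0.005, 0.628, 0.778, 0.002]
wrist_force: [-0.1, -0.3, -0.6]
opening: 0.402
grasp_force: 0.0
```

Emit:
{"method": "carry_out", "body": {"deltas": "0 0 0 0 0 0 0.6;0 0 0 0 0 0 0.6;0 0 0 0 0 0 0.6;0 0 0 0 0 0 0.6"}}

```text
time_s: 50.92
eef_pos: [0.4421, -0.05, 0.1705]
eef_rot: [0.0, 0.628, 0.778, 0.0]
wrist_force: [0.3, -1.1, -0.4]
opening: 0.397
grasp_force: 0.0
```

```bash
python3 go.py .5815,.313,.17,1.386 ; python3 - <<'E'
from h import *
for x in tubes(vision.camera("scene"),"scene")[0]:print(*x)
E
```

```text
50.925 [ 0.4421 -0.05    0.1705] psi 1.7837136844151031 q [-0.3806 -0.0506  1.9822  0.0001  1.2098 -0.5935] F [ 0.3345 -1.0838 -0.3514] open 0.39722737630867744 0.0
[325.3 212.9   0.5] [ 0.    -0.     0.398]
wide [ 0.4432 -0.0507] 0.800978303045113 [ 6.822  33.9819] 296
```

Wide is on the mat at (0.443, -0.051). Now narrow.

Emit:
{"method": "carry_out", "body": {"deltas": "325 213 0 0 0 0.398 0.6;325 213 0 0 0 0.398 0.6;325 213 0 0 0 0.398 0.6;325 213 0 0 0 0.398 0.6;325 213 0 0 0 0.398 0.6;325 213 0 0 0 0.398 0.6;325 213 0 0 0 0.398 0.6;325 213 0 0 0 0.398 0.6;325 213 0 0 0 0.398 0.6;325 213 0 0 0 0.398 0.6;325 213 0 0 0 0.398 0.6"}}

```text
time_s: 52.35
eef_pos: [0.5823, 0.3114, 0.1719]
eef_rot: [0.001, 0.77, 0.638, 0.001]
wrist_force: [-0.3, -0.3, 0.1]
opening: 0.4
grasp_force: 0.0
```

Emit:
{"method": "carry_out", "body": {"deltas": "0 0 55 0 0 0 0.6;0 0 95 0 0 0 0.6;0 0 114 0 0 0 0.6;0 0 114 0 0 0 0.6;0 0 114 0 0 0 0.6;0 0 114 0 0 0 1;0 0 114 0 0 0 1;0 0 114 0 0 0 1;0 0 114 0 0 0 1;0 0 105 0 0 0 1;0 0 60 0 0 0 1;0 0 0 0 0 0 1"}}

```text
time_s: 53.85
eef_pos: [0.5814, 0.312, 0.1718]
eef_rot: [0.001, 0.769, 0.639, -0.001]
wrist_force: [0.7, -1.0, 0.1]
opening: 0.058
grasp_force: 58.0
```

Emit:
{"method": "carry_out", "body": {"deltas": "0 0 0 0 0 0 1;0 0 0 0 0 0 1;0 0 0 0 0 0 1;0 0 0 0 0 0 1"}}

```text
time_s: 54.35
eef_pos: [0.5814, 0.3122, 0.1699]
eef_rot: [0.001, 0.769, 0.639, -0.001]
wrist_force: [-0.4, -0.7, -0.1]
opening: 0.062
grasp_force: 58.0
```

```bash
python3 go.py .412,.074,.006,1.386
```

```text
54.35 [0.5814 0.3122 0.1699] psi 1.3857700553231254 q [ 0.314   0.4207  1.4306 -0.0015  1.2912  0.4995] F [-0.3912 -0.6571 -0.0923] open 0.062265562294671895 58.012452721595764
[-265.  -122.7  164.4] [-0.     0.002 -0.   ]
```

Emit:
{"method": "carry_out", "body": {"deltas": "-265 -123 0 0 0 0 1;-265 -123 0 0 0 0 1;-265 -123 0 0 0 0 1;-265 -123 0 0 0 0 1;-265 -123 0 0 0 0 1;-265 -123 50 0 0 0 1;-265 -123 100 0 0 0 1;-265 -123 130 0 0 0 1;-265 -123 130 0 0 0 1;-265 -123 130 0 0 0 1;-265 -123 130 0 0 0 1"}}

```text
time_s: 55.72
eef_pos: [0.4143, 0.0745, 0.0429]
eef_rot: [0.002, 0.769, 0.639, 0.002]
wrist_force: [0.2, -0.6, -0.6]
opening: 0.065
grasp_force: 58.2
```

```bash
python3 go.py .412,.074,.006,1.386; python3 - <<'E'
from h import *
s=vision.camera("scene");e=cv2.imread("raw_scene.png");a=cv2.imread("raw_s2.png")
for k,c in dict(med=(.5433,.3847),nar=(.5817,.3135),wide=(.614,.2407)).items():
    u=P("scene")@[*c,.059,1];x,y=(u[:2]/u[2]).astype(int);print(k,"vs seated",cv2.absdiff(s,a)[y-9:y+10,x-9:x+10].mean(),"vs empty",cv2.absdiff(s,e)[y-9:y+10,x-9:x+10].mean())
for x in tubes(s,"scene",z=.045)[0]:print(*x)
E
```

```text
55.725 [0.4143 0.0745 0.0429] psi 1.3860435637831547 q [-0.1054  0.1199  2.1212 -0.0007  0.8951  0.0799] F [ 0.2001 -0.6448 -0.6099] open 0.06515003456562177 58.150620460510254
[-0.9 -2.3 36.9] [0.005 0.    0.   ]
med vs seated 63.629732225300096 vs empty 46.529085872576175
nar vs seated 48.961218836565095 vs empty 36.68236380424746
wide vs seated 32.179132040627884 vs empty 26.649122807017545
medium [0.4064 0.0517] 0.3305645318787206 [ 5.2329 18.6009] 134
wide [ 0.4237 -0.0555] 0.8011112900503596 [ 6.5469 32.6077] 295
```

The tube is in the fingers. Lowering and releasing.

Emit:
{"method": "carry_out", "body": {"deltas": "0 0 15 0 0 0 1;0 0 26 0 0 0 1;0 0 33 0 0 0 1;0 0 34 0 0 0 1;0 0 34 0 0 0 1;0 0 34 0 0 0 0.7;0 0 34 0 0 0 0.6;0 0 34 0 0 0 0.6;0 0 0 0 0 0 0.6;0 0 -60 0 0 0 0.6;0 0 -120 0 0 0 0.6;0 0 -130 0 0 0 0.6"}}

```text
time_s: 57.28
eef_pos: [0.4154, 0.0744, 0.1758]
eef_rot: [0.004, 0.769, 0.639, 0.004]
wrist_force: [-0.0, -0.0, 0.8]
opening: 0.397
grasp_force: 0.0
```

Emit:
{"method": "carry_out", "body": {"deltas": "0 0 0 0 0 0 0.6;0 0 0 0 0 0 0.6;0 0 0 0 0 0 0.6;0 0 0 0 0 0 0.6"}}

```text
time_s: 57.78
eef_pos: [0.412, 0.0747, 0.1704]
eef_rot: [0.0, 0.769, 0.639, -0.0]
wrist_force: [0.3, -0.0, -0.4]
opening: 0.402
grasp_force: 0.0
```

```bash
python3 go.py .5436,.385,.17,1.622; python3 - <<'E'
from h import *
for x in tubes(vision.camera("scene"),"scene")[0]:print(*x)
E
```

```text
57.775 [0.412  0.0747 0.1704] psi 1.385746049540828 q [-0.1055 -0.1159  2.0426 -0.0006  1.2149  0.0798] F [ 0.309  -0.0127 -0.3915] open 0.4016773019136684 0.0
[329.3  72.3   0.2] [ 0.     0.001 -0.236]
medium [0.4141 0.0737] 0.6320153747639456 [ 4.7315 31.2078] 224
wide [ 0.4433 -0.0505] 0.8028151620350001 [ 6.8175 33.9271] 294
```

Narrow is on the mat at (0.414, 0.074). Last, medium.

Emit:
{"method": "carry_out", "body": {"deltas": "329 72 0 0 0 -0.236 0.6;329 72 0 0 0 -0.236 0.6;329 72 0 0 0 -0.236 0.6;329 72 0 0 0 -0.236 0.6;329 72 0 0 0 -0.236 0.6;329 72 0 0 0 -0.236 0.6;329 72 0 0 0 -0.236 0.6;329 72 0 0 0 -0.236 0.6;329 72 0 0 0 -0.236 0.6;329 72 0 0 0 -0.236 0.6;329 72 0 0 0 -0.236 0.6"}}

```text
time_s: 59.2
eef_pos: [0.544, 0.3843, 0.1718]
eef_rot: [0.001, 0.689, 0.725, 0.001]
wrist_force: [-0.2, 0.3, 0.4]
opening: 0.401
grasp_force: 0.0
```

Emit:
{"method": "carry_out", "body": {"deltas": "0 0 55 0 0 0 0.6;0 0 95 0 0 0 0.6;0 0 114 0 0 0 0.6;0 0 114 0 0 0 0.6;0 0 114 0 0 0 0.6;0 0 114 0 0 0 1;0 0 114 0 0 0 1;0 0 114 0 0 0 1;0 0 114 0 0 0 1;0 0 105 0 0 0 1;0 0 60 0 0 0 1;0 0 0 0 0 0 1"}}

```text
time_s: 60.7
eef_pos: [0.5426, 0.3841, 0.1712]
eef_rot: [0.0, 0.689, 0.725, -0.001]
wrist_force: [1.2, 0.6, -1.0]
opening: 0.066
grasp_force: 58.5
```

Emit:
{"method": "carry_out", "body": {"deltas": "0 0 0 0 0 0 1;0 0 0 0 0 0 1;0 0 0 0 0 0 1;0 0 0 0 0 0 1"}}

```text
time_s: 61.2
eef_pos: [0.543, 0.3844, 0.1697]
eef_rot: [0.001, 0.689, 0.725, -0.001]
wrist_force: [-0.3, -0.5, -1.5]
opening: 0.07
grasp_force: 58.5
```

```bash
python3 go.py .375,.19,.006,1.622
```

```text
61.2 [0.543  0.3844 0.1697] psi 1.6218028012008872 q [ 0.4388  0.4325  1.4148 -0.0017  1.2957  0.3883] F [-0.2982 -0.486  -1.5204] open 0.06957822494064957 58.50893676280975
[-185.2 -177.6  164.2] [-0.001  0.002 -0.   ]
```

Emit:
{"method": "carry_out", "body": {"deltas": "-185 -178 0 0 0 0 1;-185 -178 0 0 0 0 1;-185 -178 0 0 0 0 1;-185 -178 0 0 0 0 1;-185 -178 0 0 0 0 1;-185 -178 50 0 0 0 1;-185 -178 100 0 0 0 1;-185 -178 130 0 0 0 1;-185 -178 130 0 0 0 1;-185 -178 130 0 0 0 1;-185 -178 130 0 0 0 1"}}

```text
time_s: 62.58
eef_pos: [0.3774, 0.1913, 0.0428]
eef_rot: [0.002, 0.689, 0.725, 0.002]
wrist_force: [0.5, -0.2, -1.1]
opening: 0.066
grasp_force: 58.6
```

Emit:
{"method": "carry_out", "body": {"deltas": "0 0 15 0 0 0 1;0 0 26 0 0 0 1;0 0 33 0 0 0 1;0 0 34 0 0 0 1;0 0 34 0 0 0 1;0 0 34 0 0 0 0.7;0 0 34 0 0 0 0.6;0 0 34 0 0 0 0.6;0 0 0 0 0 0 0.6;0 0 -60 0 0 0 0.6;0 0 -120 0 0 0 0.6;0 0 -150 0 0 0 0.6"}}

```text
time_s: 64.08
eef_pos: [0.3769, 0.1913, 0.1948]
eef_rot: [0.003, 0.689, 0.725, 0.003]
wrist_force: [0.3, -0.2, 0.2]
opening: 0.404
grasp_force: 0.0
```

Emit:
{"method": "carry_out", "body": {"deltas": "0 0 0 0 0 0 0.6;0 0 0 0 0 0 0.6;0 0 0 0 0 0 0.6;0 0 0 0 0 0 0.6;0 0 0 0 0 0 0.6;0 0 0 0 0 0 0.6"}}

```text
time_s: 64.82
eef_pos: [0.3754, 0.1909, 0.191]
eef_rot: [0.001, 0.689, 0.725, 0.0]
wrist_force: [0.1, 0.3, 0.8]
opening: 0.402
grasp_force: 0.0
```

```bash
python3 - <<'E'
from h import *
print(sensors.get_obs()["eef_pos"],sensors.get_obs()["opening"])
s=vision.camera("scene")
for n,i in(("scene",s),("top",vision.camera("top"))):
  for x in tubes(i,n)[0]:
    d=x[1]-[.4115,.0765];c=np.array([-.3,.954])
    print(n,*x,"mat y",d@c,"mat x",d@[.954,.3])
a=cv2.imread("raw_scene.png")
r=cv2.matchTemplate(s[180:280,325:405],a[198:262,343:387],cv2.TM_CCOEFF_NORMED);print(cv2.minMaxLoc(r))
u=P("scene")@[.4115,.0765,.0,1];print(u[:2]/u[2])
for nm,(y0,y1,x0,x1) in dict(swage=(130,158,178,220),bottle=(145,185,150,180),copper=(186,202,152,172)).items():
  print(nm,cv2.absdiff(s,a)[y0:y1,x0:x1].mean())
E
```

```text
[0.3754 0.1909 0.191 ] 0.4016621105214253
scene wide [0.3769 0.1932] 0.6499792023980528 [ 5.8681 32.5986] 228 mat y 0.12173040762718934 mat x 0.001977753603060495
scene medium [0.4141 0.0737] 0.6320153747639456 [ 4.7315 31.2078] 224 mat y -0.0034956619188319903 mat x 0.001664755283886928
scene wide [ 0.4432 -0.0508] 0.8011112900503594 [ 6.8317 34.0266] 295 mat y -0.13092568029820456 mat x -0.007974375106398904
top wide [ 0.4425 -0.0489] 0.8083900633966805 [ 6.5329 34.1163] 274 mat y -0.12893198449762683 mat x -0.008036978747976514
top medium [0.4234 0.0975] 0.5356764394160749 [ 4.5766 16.31  ] 129 mat y 0.016470579560679936 mat x 0.01763828878651658
(-0.1459333896636963, 0.9989414215087891, (34, 26), (18, 18))
[277.9725 270.2546]
swage 35.8078231292517
bottle 32.21083333333333
copper 8.914583333333333
```

The three tubes are flat on the mat, well spaced and close to its middle line. The reader matches its starting view. The arm is clear, so I'm handing in.

```bash
python3 -c "
from bench import ctrl;print(ctrl.hand_in())"
```

```text
the job is handed in; nothing more can be done
None
```

I seated all three tubes, read them narrow to wide for more than 2 s each, then put the reader back on its stand and the tubes flat on the mat, and handed the job in; no verdict came back, and the arm hid the bottle and steel block in the last picture, so I couldn't confirm they hadn't moved.

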